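Sort the residue-test items into their trays

TASK

Sort the two dropper bottles, two lidded sample cups and one carton that lie close to the right of and behind the big white analyser into the three grey trays on its left: one bottle upright in each square pocket of the thick rack, one cup upright in each round well of the low block, and the carton flat in the plain undivided tray. Leave the timer and the marker pen beside them, and the stock along the back and far right of the bench, alone.

Things in the scene. Friction and masses are not known exactly. Their poses are not given: they have to be found in the camera images.
- bottle_a_center (a point): white dropper bottle with white cap, blue label; body 35 mm across up to 60 mm, then neck and cap about 21 mm across to the top at 88 mm. The point is on its axis, half-way up (44 mm above its foot); z is up. The two bottles are of one kind.
- bottle_b_center (a point): white dropper bottle with white cap, red label; body 35 mm across up to 60 mm, then neck and cap about 21 mm across to the top at 88 mm. The point is on its axis, half-way up (44 mm above its foot); z is up. The two bottles are of one kind.
- cup_a_center (a point): white lidded sample cup, 43 mm high, lid 47.6 mm across (top 7 mm), body 44 mm across under the lid, narrowing to the foot. The point is on its axis, half-way up (21.5 mm above its foot); z is up. The two cups are identical.
- cup_b_center (a point): white lidded sample cup, 43 mm high, lid 47.6 mm across (top 7 mm), body 44 mm across under the lid, narrowing to the foot. The point is on its axis, half-way up (21.5 mm above its foot); z is up. The two cups are identical.
- carton_center (a point): printed white and green carton lying flat: 50 mm along its x, 100 mm along its y, 60 mm high. The point is its centre, 30 mm above its underside; z is up.
- bottle_rack: (Between the loose things and the trays stands a fixed analyser with a raised screen, all below 0.22 m; lift things over it.) Fixed grey block, 74 mm (x) by 140 mm (y), 26 mm high, with two square pockets 55 mm wide and 22 mm deep (floor 4 mm above the bench), centred at y = -35 and +35 mm. Origin under its centre at bench level; z up.
- cup_block: fixed low grey block, 78 mm (x) by 140 mm (y), 14 mm high, with two round wells 62 mm across and 10 mm deep (floor 4 mm above the bench), centred at y = -35 and +35 mm. Origin under its centre at bench level; z up.
- carton_tray: fixed grey open tray without dividers, 80 mm (x) by 140 mm (y) outside, 20 mm high, walls and floor 4 mm thick; inside 72 by 132 mm. Origin under its centre at bench level; z up.
- timer: bystander: white digital timer lying flat, 56 x 62 x 18 mm, origin under its centre. Leave it alone.
- marker: bystander: marker pen with white barrel and blue cap, lying flat, 139 mm long along its y, 13 mm wide, 15 mm high, origin under its centre. Leave it alone.
Things that resemble listed ones, but are neither listed nor needed, are in the scene too. Leave any brown, orange or turquoise look-alike of the part that bears bottle_a_center alone.

How it is judged:
By the outcome, as a careful person would: the job done as asked, in the order asked, and still so for the second after the job is handed in, with the robot touching nothing.
It also fails if it takes over 144 s, if anything falls off the work surface, if the arm or the gripper's body presses on something with over 40 N, if the wrist force passes 120 N, or if a joint passes its speed limit or range.

ROBOT

A 7-joint arm with a two-finger parallel gripper is mounted at the origin on a cart in front of the work surface, level with it; the furniture and walls round the work are solid. World frame = base frame: x ahead of the robot, y to its left, z up, the work surface at z = 0. Lengths are in m, angles in rad, forces in N, time in s.
With the tool pointing down it reaches from about 0.4 to 0.85 m from the base axis. Payload 4.5 kg.
Tool frame: the origin (TCP) lies between the finger pads; the fingertips stand r.tip_reach ahead of it and the grasp point (between the pads) lies 11 mm behind it (r.tip_reach is the distance from the TCP to the fingertips, in m); z points along the fingers, y is the line along which they close (so a half turn about z gives the same grasp; the last joint's range is limited). The gripper opens to 88 mm and grips with 3 to 60 N. Pads are 18 mm wide; open, the fingers measure 123 mm over their backs; the gripper's body (75 mm by 187 mm) begins 45 mm behind the grasp point.
Start: joints at [-1.191, 0.689, -0.195, 1.565, 0.157, 0.902, -0.215], TCP at [0.212, 0.588, 0.247] pointing down, gripper open.
Joint ranges: [-3.01, 3.01], [-0.46, 2.08], [-1.47, 1.51], [0.13, 2.56], [-1, 4.14], [0.04, 2.09], [-2.66, 2.66]. Speed limits (rad/s): [2.57, 2.57, 3.14, 3.14, 3.14, 3.14, 3.14].

INTERFACE

Orientations are given as a unit quaternion [x, y, z, w].
In Python, from plant import r, vision, workorder gives the robot as it stands.
- The arm moves only by the tool drive_tool, never from a script. Its argument "targets" is a list of rows, each an object of numbers: "tx", "ty", "tz": the shift along the world's x, y, z in units of 0.03 m (1.0 is 0.03 m); "wx", "wy", "wz": the turn, a rotation vector about the world's x, y, z in units of 60 degrees (1.0 is 60 degrees); "claw": the opening, from -1 (shut) to 1 (fully open). A call has exactly 8 rows; each row shifts and turns the commanded pose from where the row before left it; what a row does not reach is not made up. A row lasts 1/10 s, in which the tool goes at most 50 mm and 8.59 degrees, less where a joint would pass 70% of its speed; a pose out of reach is approached as far as the arm can. A call with a number of a shift or a turn outside -1 to 1 is refused whole. A call with a gripper value outside its range is refused whole. The fingers move at their own pace and stop on an object; "force" is the grip in N (left out, the last holds). Time passes only in rows, so rows that do not move let the fingers close, or fill a call up. It gives the time, the measured TCP pose, the force, the opening and the grip force at its end, in the units of the state.
- r.get_state(): the state, without advancing time (a new reading comes with each control period).
- vision.snapshot(name): name is "scene" or "top" or "wrist"; returns a dict with "image" (480x640x3 uint8, blue, green, red), "range_z" (480x640 float32, m along the optical axis (not along the pixel's ray), 0 where there is no reading), "K" (3x3 intrinsics, pixels), "cam_to_world" (4x4, takes a point from camera to world coordinates). Camera axes: x right, y up, looking along -z (the intrinsics and any distortion apply to the point x, -y, -z); pixel columns grow to the right and rows downward; lengths in m; the calibration is good to about 2 mm. A picture is of the moment at which its call begins.
- workorder.finish_job(): hands the job in; it is judged then, once.
The state is a dict: "clock": time; "q": joint angles; "qd": joint speeds; "joint_torque": joint torques, N m; "tool_pos": TCP position; "eef_rot": TCP orientation; "contact_force": force on the tool from outside, world axes, zero at the start; "moment": the same for the moment, N m; "opening": opening from 0.0 (shut) to 1.0 (fully open); "finger_force": force on a finger pad.
Only numpy, scipy, OpenCV 4.12 (cv2) and the standard library are available. Lean on these libraries where they do the work, as an engineer would, in place of code of your own. Each camera call takes 0.05 s, during which the arm holds its last target. There are 200 camera calls.

## Working session

There is one attempt and no reset: what is moved stays moved. The work goes in short steps, Python scripts to look and compute and a tool call to move; the robot and the scene stay as the last step left them, time stands still between calls to the robot, and variables do not carry over. Pictures are saved under pics/ and viewed, at most 14 in all, crops included, and the job is handed in when it is done.

Besides the shell and the picture viewer there is one more tool, called after "Emit:" by a JSON object that holds its "op" and its "data", one argument or row to a line. drive_tool: Moves the arm, as the interface text tells. Its arguments: {"type":"object","properties":{"targets":{"type":"array","items":{"type":"object","properties":{"tx":{"type":"number"},"ty":{"type":"number"},"tz":{"type":"number"},"wx":{"type":"number"},"wy":{"type":"number"},"wz":{"type":"number"},"claw":{"type":"number"}}}},"force":{"type":"number"}},"required":["targets"]}

```bash
mkdir -p pics; ls
python3 - <<'E'
from plant import r,vision,workorder
import cv2,numpy as np
for n in("scene","top"):
    s=vision.snapshot(n);cv2.imwrite(f"pics/{n}0.png",s["image"]);np.savez(f"{n}0.npz",**s)
    print(n,s["K"].tolist(),np.round(s["cam_to_world"],3).tolist(),[k for k in s])
print(r.tip_reach,r.get_state())
E
```

```text
pics
scene [[442.34743897148576, 0.0, 317.8133819090132], [0.0, 442.34743897148576, 236.12387735925415], [0.0, 0.0, 1.0]] [[0.54, 0.42, -0.729, -0.351], [-0.841, 0.247, -0.481, -0.622], [-0.022, 0.873, 0.487, 0.593], [0.0, 0.0, 0.0, 1.0]] ['image', 'range_z', 'K', 'cam_to_world']
top [[572.1127962060351, 0.0, 314.26038759115164], [0.0, 572.1127962060351, 239.1715658182753], [0.0, 0.0, 1.0]] [[0.029, 0.996, -0.084, 0.3], [-1.0, 0.029, -0.006, -0.13], [-0.004, 0.084, 0.996, 1.879], [0.0, 0.0, 0.0, 1.0]] ['image', 'range_z', 'K', 'cam_to_world']
0.008 {'clock': 0.1, 'q': array([-1.19118492,  0.68990755, -0.19452515,  1.56621861,  0.1572884 ,
        0.90250419, -0.21511723]), 'qd': array([ 0.00151081, -0.0019662 , -0.00027027, -0.00357609,  0.00141634,
        0.00110133,  0.00044811]), 'joint_torque': array([-3.18590246e-03, -5.28499854e+01, -1.27172794e+00, -1.53838867e+01,
       -5.26168838e-02,  1.92105625e-03,  3.34009633e-05]), 'tool_pos': array([0.21169912, 0.58747232, 0.24599141]), 'eef_rot': array([ 1.72019199e-01,  9.85093253e-01, -8.19203924e-04, -8.86676163e-05]), 'contact_force': array([ 0.00649137, -0.24550935, -0.10184133]), 'moment': array([ 0.0378861 , -0.02183338,  0.01736563]), 'finger_force': 0.0, 'opening': 0.9981494116172713}
```

View pics/scene0.png

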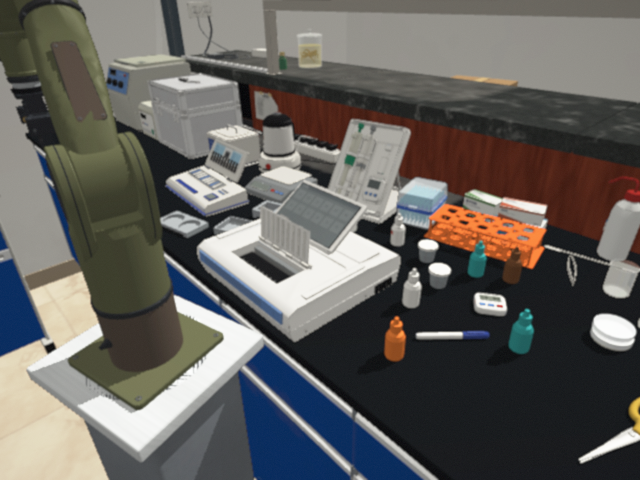

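View pics/top0.png

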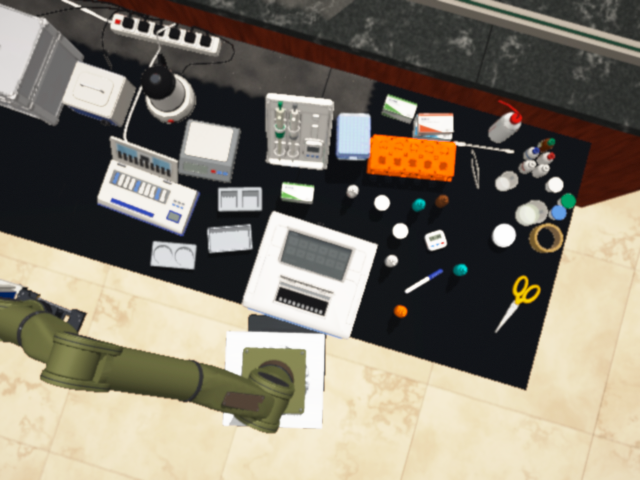

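The top view shows the bottles at about (352,190) and (391,260), the cups at (382,203) and (400,231), and the carton at (297,193). The rack is at (240,199), the carton tray at (230,238) and the cup block at (173,255). The scene view confirms these.

```bash
cat > h.py <<'E'
import numpy as np,cv2
def ray(s,u,v,z):
    K=s["K"];T=s["cam_to_world"]
    d=T[:3,:3]@np.array([(u-K[0,2])/K[0,0],-(v-K[1,2])/K[1,1],-1.]);o=T[:3,3]
    return o+d*(z-o[2])/d[2]
def cloud(s):
    K=s["K"];T=s["cam_to_world"];v,u=np.mgrid[:480,:640];d=s["range_z"]
    p=np.stack([(u-K[0,2])/K[0,0]*d,-(v-K[1,2])/K[1,1]*d,-d],-1)
    return p@T[:3,:3].T+T[:3,3]
def blob(s,m,u,v,z,R=25):
    "component of mask m nearest pixel u,v -> centre and min-area-rect cast on plane z"
    n,l,st,c=cv2.connectedComponentsWithStats(m.astype(np.uint8))
    k=[i for i in range(1,n) if st[i,4]>15 and np.hypot(*(c[i]-[u,v]))<R]
    if not k: return None
    i=min(k,key=lambda i:np.hypot(*(c[i]-[u,v])))
    pts=np.argwhere(l==i)[:,::-1]
    w=np.array([ray(s,a,b,z)[:2] for a,b in pts],np.float32)
    return w.mean(0),cv2.minAreaRect(w),st[i,4]
E
python3 - <<'E'
from h import *
s=dict(np.load("top0.npz"));P=cloud(s);im=s["image"]
z=P[...,2]
for n,u,v,h,lo,hi in[("b1",352,190,.088,.07,.1),("b2",391,260,.088,.07,.1),("c1",382,203,.043,.03,.06),("c2",400,231,.043,.03,.06),("carton",297,193,.06,.045,.075),
  ("rack",240,199,.026,.012,.04),("ctray",230,238,.02,.01,.03),("cblk",173,255,.014,.008,.03),("analy",310,275,.1,.03,.3),("timer",434,240,.018,.01,.03),("marker",424,281,.015,.007,.03)]:
    b=blob(s,(z>lo)&(z<hi),u,v,h)
    print(n, None if b is None else (np.round(b[0],3),[np.round(q,3) for q in b[1]],b[2]))
    zz=z[v-8:v+8,u-8:u+8];print("   z",np.round([np.median(zz),zz.max()],3),"pix",np.round(ray(s,u,v,h),3))
# gray-mask tray rects
g=im.max(2)
for n,u,v,h in[("rack",240,199,.026),("ctray",230,238,.02),("cblk",173,255,.014),("b1",352,190,.088),("b2",391,260,.088),("c1",382,203,.043),("c2",400,231,.043),("carton",297,193,.06)]:
    b=blob(s,g>60,u,v,h); print(n,None if b is None else (np.round(b[0],3),[np.round(q,3) for q in b[1]],b[2]))
E
```

```text
b1 (array([ 0.613, -0.238], dtype=float32), [array([ 0.614, -0.238]), array([0.019, 0.016]), np.float64(1.357)], np.int32(32))
   z [0.006 0.096] pix [ 0.61  -0.234  0.088]
b2 (array([ 0.392, -0.367], dtype=float32), [array([ 0.391, -0.367]), array([0.016, 0.019]), np.float64(1.655)], np.int32(30))
   z [0.006 0.097] pix [ 0.392 -0.361  0.088]
c1 (array([ 0.579, -0.334], dtype=float32), [array([ 0.578, -0.334]), array([0.046, 0.045]), np.float64(1.632)], np.int32(173))
   z [0.041 0.06 ] pix [ 0.578 -0.334  0.043]
c2 (array([ 0.489, -0.394], dtype=float32), [array([ 0.489, -0.394]), array([0.045, 0.045]), np.float64(1.005)], np.int32(176))
   z [0.041 1.879] pix [ 0.489 -0.394  0.043]
carton (array([ 0.603, -0.06 ], dtype=float32), [array([ 0.603, -0.06 ]), array([0.1  , 0.053]), np.float64(84.843)], np.int32(499))
   z [0.061 1.879] pix [ 0.6   -0.059  0.06 ]
rack (array([0.582, 0.128], dtype=float32), [array([0.579, 0.13 ]), array([0.076, 0.142]), np.float64(1.638)], np.int32(499))
   z [0.009 1.879] pix [0.581 0.128 0.026]
ctray (array([0.459, 0.122], dtype=float32), [array([0.452
[... 1147 characters left out ...]
[0.149, 0.086]), np.float64(86.883)], np.int32(1190))
b1 (array([ 0.608, -0.234], dtype=float32), [array([ 0.609, -0.234]), array([0.042, 0.038]), np.float64(1.399)], np.int32(143))
b2 (array([ 0.391, -0.361], dtype=float32), [array([ 0.391, -0.361]), array([0.037, 0.042]), np.float64(46.332)], np.int32(147))
c1 (array([ 0.581, -0.333], dtype=float32), [array([ 0.582, -0.333]), array([0.052, 0.055]), np.float64(1.637)], np.int32(233))
c2 (array([ 0.491, -0.394], dtype=float32), [array([ 0.491, -0.394]), array([0.052, 0.053]), np.float64(46.403)], np.int32(235))
carton (array([ 0.602, -0.059], dtype=float32), [array([ 0.602, -0.058]), array([0.108, 0.064]), np.float64(84.422)], np.int32(646))
```

```bash
cat >> h.py <<'E'
def clear(P,x,y,yaw,op,zb,zt,ign):
    "max heights under finger rects and body rect, closing axis at yaw; ignores points within ign polygon(half sizes about centre, own yaw)"
    a=np.deg2rad(yaw);q=P[...,:2]-[x,y];c=q@[np.cos(a),np.sin(a)];t=q@[-np.sin(a),np.cos(a)]
    if np.isscalar(ign): own=np.hypot(q[...,0],q[...,1])<ign
    else:
        b=np.deg2rad(ign[2]);own=(abs(q@[np.cos(b),np.sin(b)])<ign[0])&(abs(q@[-np.sin(b),np.cos(b)])<ign[1])
    z=np.where(own|(P[...,2]>.5),0,P[...,2])
    f=(abs(t)<.014)&(abs(c)>op/2-.003)&(abs(c)<op/2+.022); g=(abs(t)<.043)&(abs(c)<.099)
    return round(float(z[f].max()),3),round(float(z[g].max()),3)
E
python3 - <<'E'
from h import *
P=cloud(dict(np.load("top0.npz")))
for n,x,y,op,ign in[("b1",.612,-.237,.06,.026),("b2",.391,-.366,.06,.026),("c1",.579,-.334,.07,.03),("c2",.489,-.394,.07,.03)]:
    print(n,{a:clear(P,x,y,a,op,0,0,ign) for a in range(-90,90,15)})
for dy in(-.03,0,.03):print("carton",dy,[clear(P,.603+.003*0,-.06+dy,a,.07,0,0,(.034,.09,-5)) for a in(-5,)])
# analyser profile along x near carton
for y in(-.1,-.06,-.02,.02):
  print(y,[(round(x,2),round(float(P[...,2][(abs(P[...,0]-x)<.006)&(abs(P[...,1]-y)<.006)].max(initial=0)),3)) for x in np.arange(.42,.72,.015)])
E
```

```text
b1 {-90: (0.014, 0.056), -75: (0.01, 0.05), -60: (0.013, 0.063), -45: (0.013, 0.057), -30: (0.017, 0.057), -15: (0.017, 0.078), 0: (0.014, 0.017), 15: (0.014, 0.078), 30: (0.016, 0.066), 45: (0.016, 0.056), 60: (0.011, 0.056), 75: (0.014, 0.056)}
b2 {-90: (0.01, 0.103), -75: (0.013, 0.103), -60: (0.015, 0.103), -45: (0.015, 0.099), -30: (0.012, 0.101), -15: (0.012, 0.055), 0: (0.012, 0.056), 15: (0.012, 0.091), 30: (0.019, 0.093), 45: (0.019, 0.093), 60: (0.019, 0.102), 75: (0.011, 0.103)}
c1 {-90: (0.018, 0.096), -75: (0.018, 0.046), -60: (0.012, 0.018), -45: (0.014, 0.018), -30: (0.014, 0.063), -15: (0.012, 0.018), 0: (0.012, 0.056), 15: (0.013, 0.063), 30: (0.013, 0.056), 45: (0.013, 0.091), 60: (0.013, 0.091), 75: (0.013, 0.089)}
c2 {-90: (0.011, 0.025), -75: (0.016, 0.091), -60: (0.016, 0.086), -45: (0.012, 0.091), -30: (0.011, 0.097), -15: (0.014, 0.101), 0: (0.014, 0.097), 15: (0.011, 0.078), 30: (0.01, 0.052), 45: (0.011, 0.06), 60: (0.012, 0.052), 75: (0.012, 0.025)}
carton -0.03 [(0.014, 0.093)]
carton 0 [(0.012, 0.097)]
carton 0.03 [(0.015, 0.1)]
-0.1 [(np.float64(0.42), 0
[... 1439 characters left out ...]
np.float64(0.63), 0.066), (np.float64(0.65), 0.008), (np.float64(0.66), 0.011), (np.float64(0.68), 0.012), (np.float64(0.69), 0.041), (np.float64(0.71), 0.038)]
0.02 [(np.float64(0.42), 0.102), (np.float64(0.44), 0.099), (np.float64(0.45), 0.1), (np.float64(0.46), 0.096), (np.float64(0.48), 0.096), (np.float64(0.5), 0.095), (np.float64(0.51), 0.095), (np.float64(0.53), 0.091), (np.float64(0.54), 0.005), (np.float64(0.56), 0.01), (np.float64(0.57), 0.008), (np.float64(0.59), 0.014), (np.float64(0.6), 0.009), (np.float64(0.62), 0.01), (np.float64(0.63), 0.005), (np.float64(0.65), 0.011), (np.float64(0.66), 0.011), (np.float64(0.68), 0.012), (np.float64(0.69), 0.009), (np.float64(0.71), 0.038)]
```

Emit:
{"op": "drive_tool", "data": {
  "targets": [
    {"tx": 0.47, "ty": -0.98, "tz": 0.9, "wz": -0.13, "claw": 0.4},
    {"tx": 0.47, "ty": -0.98, "tz": 0.9, "wz": -0.13, "claw": 0.4},
    {"tx": 0.47, "ty": -0.98, "tz": 0, "wz": -0.13, "claw": 0.4},
    {"tx": 0.47, "ty": -0.98, "tz": 0, "wz": -0.13, "claw": 0.4},
    {"tx": 0.47, "ty": -0.98, "tz": 0, "wz": -0.13, "claw": 0.4},
    {"tx": 0.47, "ty": -0.98, "tz": 0, "wz": -0.13, "claw": 0.4},
    {"tx": 0.47, "ty": -0.98, "tz": 0, "wz": -0.13, "claw": 0.4},
    {"tx": 0.47, "ty": -0.98, "tz": 0, "wz": -0.13, "claw": 0.4}
  ],
  "force": 15
}}

```text
validation failed for argument at $.ta...
```

Emit:
{"op": "drive_tool", "data": {
  "targets": [
    {"tx": 0.47, "ty": -0.98, "wz": -0.13, "claw": 0.4},
    {"tx": 0.47, "ty": -0.98, "claw": 0.4},
    {"tx": 0.47, "ty": -0.98, "claw": 0.4},
    {"tx": 0.47, "ty": -0.98, "claw": 0.4},
    {"tx": 0.47, "ty": -0.98, "claw": 0.4},
    {"tx": 0.47, "ty": -0.98, "claw": 0.4},
    {"tx": 0.47, "ty": -0.98, "claw": 0.4},
    {"tx": 0.47, "ty": -0.98, "claw": 0.4}
  ]
}}

```text
validation failed for argument at $.ta...
```

Run:
```python
from h import *
P=cloud(dict(np.load("top0.npz")))
for n,x,y in[("r+",.581,.165),("r-",.583,.095),("w+",.395,.376),("w-",.390,.306)]:
    print(n,{a:clear(P,x,y,a,.06,0,0,.03) for a in(-30,-15,0,15,30,45,90)})
print("tray",[clear(P,.452,.159,a,.07,0,0,(.045,.075,6.5)) for a in(6.5,)])
```

```text
r+ {-30: (0.037, 0.042), -15: (0.037, 0.05), 0: (0.037, 0.05), 15: (0.037, 0.05), 30: (0.036, 0.05), 45: (0.039, 0.05), 90: (0.036, 0.039)}
r- {-30: (0.039, 0.039), -15: (0.033, 0.039), 0: (0.035, 0.039), 15: (0.035, 0.078), 30: (0.035, 0.093), 45: (0.037, 0.091), 90: (0.036, 0.039)}
w+ {-30: (0.03, 0.048), -15: (0.03, 0.052), 0: (0.026, 0.05), 15: (0.024, 0.05), 30: (0.026, 0.05), 45: (0.028, 0.032), 90: (0.023, 0.03)}
w- {-30: (0.026, 0.033), -15: (0.026, 0.058), 0: (0.023, 0.058), 15: (0.023, 0.058), 30: (0.024, 0.051), 45: (0.024, 0.046), 90: (0.023, 0.03)}
tray [(0.01, 0.035)]
```

Emit:
{"op": "drive_tool", "data": {
  "targets": [
    {"tx": 0.47, "ty": -0.98, "tz": 0.9, "wx": 0, "wy": 0, "wz": -0.13, "claw": 0.4},
    {"tx": 0.47, "ty": -0.98, "tz": 0.9, "wx": 0, "wy": 0, "wz": -0.13, "claw": 0.4},
    {"tx": 0.47, "ty": -0.98, "tz": 0, "wx": 0, "wy": 0, "wz": -0.13, "claw": 0.4},
    {"tx": 0.47, "ty": -0.98, "tz": 0, "wx": 0, "wy": 0, "wz": -0.13, "claw": 0.4},
    {"tx": 0.47, "ty": -0.98, "tz": 0, "wx": 0, "wy": 0, "wz": -0.13, "claw": 0.4},
    {"tx": 0.47, "ty": -0.98, "tz": 0, "wx": 0, "wy": 0, "wz": -0.13, "claw": 0.4},
    {"tx": 0.47, "ty": -0.98, "tz": 0, "wx": 0, "wy": 0, "wz": -0.13, "claw": 0.4},
    {"tx": 0.47, "ty": -0.98, "tz": 0, "wx": 0, "wy": 0, "wz": -0.13, "claw": 0.4}
  ],
  "force": 15
}}

```text
clock: 0.9
tool_pos: [0.3249, 0.3514, 0.3006]
eef_rot: [0.66, 0.752, -0.0, 0.0]
contact_force: [0.1, -0.1, -0.2]
opening: 0.698
finger_force: 0.0
```

Emit:
{"op": "drive_tool", "data": {
  "targets": [
    {"tx": 0.48, "ty": -0.98, "tz": 0, "wx": 0, "wy": 0, "wz": -0.12, "claw": 0.4},
    {"tx": 0.48, "ty": -0.98, "tz": 0, "wx": 0, "wy": 0, "wz": 0, "claw": 0.4},
    {"tx": 0.48, "ty": -0.98, "tz": 0, "wx": 0, "wy": 0, "wz": 0, "claw": 0.4},
    {"tx": 0.48, "ty": -0.98, "tz": 0, "wx": 0, "wy": 0, "wz": 0, "claw": 0.4},
    {"tx": 0.48, "ty": -0.98, "tz": 0, "wx": 0, "wy": 0, "wz": 0, "claw": 0.4},
    {"tx": 0.48, "ty": -0.98, "tz": 0, "wx": 0, "wy": 0, "wz": 0, "claw": 0.4},
    {"tx": 0.48, "ty": -0.98, "tz": 0, "wx": 0, "wy": 0, "wz": 0, "claw": 0.4},
    {"tx": 0.48, "ty": -0.98, "tz": 0, "wx": 0, "wy": 0, "wz": 0, "claw": 0.4}
  ]
}}

```text
clock: 1.7
tool_pos: [0.44, 0.1164, 0.3006]
eef_rot: [0.703, 0.711, -0.0, -0.0]
contact_force: [0.9, 0.9, -0.2]
opening: 0.694
finger_force: 0.0
```

Emit:
{"op": "drive_tool", "data": {
  "targets": [
    {"tx": 0.48, "ty": -0.98, "tz": 0, "wx": 0, "wy": 0, "wz": 0, "claw": 0.4},
    {"tx": 0.48, "ty": -0.98, "tz": 0, "wx": 0, "wy": 0, "wz": 0, "claw": 0.4},
    {"tx": 0.48, "ty": -0.98, "tz": 0, "wx": 0, "wy": 0, "wz": 0, "claw": 0.4},
    {"tx": 0.48, "ty": -0.98, "tz": 0, "wx": 0, "wy": 0, "wz": 0, "claw": 0.4},
    {"tx": 0.48, "ty": -0.98, "tz": 0, "wx": 0, "wy": 0, "wz": 0, "claw": 0.4},
    {"tx": 0.48, "ty": -0.98, "tz": 0, "wx": 0, "wy": 0, "wz": 0, "claw": 0.4},
    {"tx": 0.48, "ty": -0.98, "tz": 0, "wx": 0, "wy": 0, "wz": 0, "claw": 0.4},
    {"tx": 0.48, "ty": -0.98, "tz": 0, "wx": 0, "wy": 0, "wz": 0, "claw": 0.4}
  ]
}}

```text
clock: 2.5
tool_pos: [0.5552, -0.1187, 0.3004]
eef_rot: [0.703, 0.711, -0.0, -0.0]
contact_force: [1.1, 1.4, 0.2]
opening: 0.702
finger_force: 0.0
```

Emit:
{"op": "drive_tool", "data": {
  "targets": [
    {"tx": 0.48, "ty": -0.98, "tz": 0, "wx": 0, "wy": 0, "wz": 0, "claw": 0.4},
    {"tx": 0.48, "ty": -0.98, "tz": 0, "wx": 0, "wy": 0, "wz": 0, "claw": 0.4},
    {"tx": 0.48, "ty": -0.98, "tz": 0, "wx": 0, "wy": 0, "wz": 0, "claw": 0.4},
    {"tx": 0.48, "ty": -0.5, "tz": 0, "wx": 0, "wy": 0, "wz": 0, "claw": 0.4},
    {"tx": 0, "ty": 0, "tz": 0, "wx": 0, "wy": 0, "wz": 0, "claw": 0.4},
    {"tx": 0, "ty": 0, "tz": 0, "wx": 0, "wy": 0, "wz": 0, "claw": 0.4},
    {"tx": 0, "ty": 0, "tz": 0, "wx": 0, "wy": 0, "wz": 0, "claw": 0.4},
    {"tx": 0, "ty": 0, "tz": 0, "wx": 0, "wy": 0, "wz": 0, "claw": 0.4}
  ]
}}

```text
clock: 3.3
tool_pos: [0.6123, -0.2193, 0.3008]
eef_rot: [0.703, 0.711, 0.0, -0.0]
contact_force: [0.4, 0.3, -1.1]
opening: 0.702
finger_force: 0.0
```

Run:
```python
from plant import r,vision
from h import *
s=vision.snapshot("wrist");np.savez("w1.npz",**s);cv2.imwrite("pics/w1.png",s["image"])
print(np.round(s["cam_to_world"],3).tolist(),r.get_state()["tool_pos"],r.get_state()["q"])
```

```text
[[1.0, -0.011, -0.003, 0.611], [0.012, 0.963, 0.27, -0.151], [-0.001, -0.27, 0.963, 0.439], [0.0, 0.0, 0.0, 1.0]] [ 0.61238121 -0.21955233  0.30097628] [ 0.19927546  0.67307555  0.14236254  1.42307139 -0.10259657  1.05293129
  0.37351385]
```

View pics/w1.png

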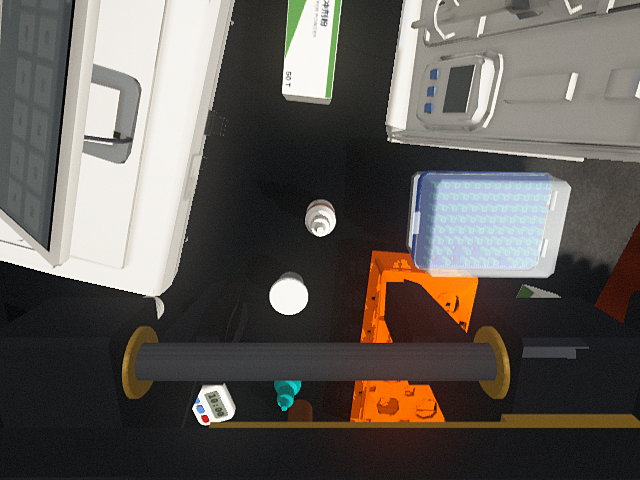

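The wrist view shows bottle 1 with its tip at about (320,226), cup 1's lid at (289,296), and the carton's top end at (287–333,96–104). Now I'll cast these to points.

Run:
```python
from h import *
s=dict(np.load("w1.npz"));im=s["image"].astype(int);m=(im.min(2)>110)
for n,u,v,z,R in[("b1",320,217,.075,30),("c1",289,296,.043,30)]:
    b=blob(s,m,u,v,z,R);print(n,b)
for n,u,v,z in[("tip",320,227,.088),("carton BL",283,95,.06),("carton BR",331,104,.06),("c1",289,294,.043)]:print(n,ray(s,u,v,z))
P=cloud(s);
for u,v in((320,225),(289,292),(310,70)):print(P[v,u])
```

```text
b1 (array([ 0.61677665, -0.23177259], dtype=float32), ((0.6175607442855835, -0.23133543133735657), (0.0353575274348259, 0.03153397515416145), 48.4286994934082), np.int32(781))
c1 (array([ 0.57991403, -0.3335091 ], dtype=float32), ((0.5796040892601013, -0.333499014377594), (0.04583593085408211, 0.04840373992919922), 0.29198065400123596), np.int32(1166))
tip [ 0.61620951 -0.23694122  0.088     ]
carton BL [ 0.57806174 -0.10998634  0.06      ]
carton BR [ 0.62569634 -0.11779205  0.06      ]
c1 [ 0.58088799 -0.33114273  0.043     ]
[ 0.61624549 -0.23592867  0.08354495]
[ 0.58096633 -0.32820732  0.04374144]
[ 0.6045861  -0.0870733   0.06029842]
```

Emit:
{"op": "drive_tool", "data": {
  "targets": [
    {"tx": 0.08, "ty": -0.58, "tz": -0.9, "wx": 0, "wy": 0, "wz": 0, "claw": 0.4},
    {"tx": 0, "ty": 0, "tz": -1, "wx": 0, "wy": 0, "wz": 0, "claw": 0.4},
    {"tx": 0, "ty": 0, "tz": -1, "wx": 0, "wy": 0, "wz": 0, "claw": 0.4},
    {"tx": 0, "ty": 0, "tz": -1, "wx": 0, "wy": 0, "wz": 0, "claw": 0.4},
    {"tx": 0, "ty": 0, "tz": -1, "wx": 0, "wy": 0, "wz": 0, "claw": 0.4},
    {"tx": 0, "ty": 0, "tz": -1, "wx": 0, "wy": 0, "wz": 0, "claw": 0.4},
    {"tx": 0, "ty": 0, "tz": -1, "wx": 0, "wy": 0, "wz": 0, "claw": 0.4},
    {"tx": 0, "ty": 0, "tz": -1, "wx": 0, "wy": 0, "wz": 0, "claw": 0.4}
  ]
}}

```text
clock: 4.15
tool_pos: [0.6152, -0.2375, 0.063]
eef_rot: [0.703, 0.711, 0.0, 0.0]
contact_force: [0.5, -0.3, 0.6]
opening: 0.698
finger_force: 0.0
```

Emit:
{"op": "drive_tool", "data": {
  "targets": [
    {"tx": 0, "ty": 0, "tz": -0.75, "wx": 0, "wy": 0, "wz": 0, "claw": 0.4},
    {"tx": 0, "ty": 0, "tz": 0, "wx": 0, "wy": 0, "wz": 0, "claw": 0.4},
    {"tx": 0, "ty": 0, "tz": 0, "wx": 0, "wy": 0, "wz": 0, "claw": -1},
    {"tx": 0, "ty": 0, "tz": 0, "wx": 0, "wy": 0, "wz": 0, "claw": -1},
    {"tx": 0, "ty": 0, "tz": 0, "wx": 0, "wy": 0, "wz": 0, "claw": -1},
    {"tx": 0, "ty": 0, "tz": 0, "wx": 0, "wy": 0, "wz": 0, "claw": -1},
    {"tx": 0, "ty": 0, "tz": 0, "wx": 0, "wy": 0, "wz": 0, "claw": -1},
    {"tx": 0, "ty": 0, "tz": 0, "wx": 0, "wy": 0, "wz": 0, "claw": -1}
  ],
  "force": 15
}}

```text
clock: 4.95
tool_pos: [0.616, -0.2386, 0.0426]
eef_rot: [0.703, 0.711, 0.001, 0.001]
contact_force: [0.2, -0.5, 6.9]
opening: 0.385
finger_force: 15.0
```

Emit:
{"op": "drive_tool", "data": {
  "targets": [
    {"tx": 0, "ty": 0, "tz": 0.5, "wx": 0, "wy": 0, "wz": 0, "claw": -1},
    {"tx": 0, "ty": 0, "tz": 1, "wx": 0, "wy": 0, "wz": 0, "claw": -1},
    {"tx": 0, "ty": 0, "tz": 1, "wx": 0, "wy": 0, "wz": 0, "claw": -1},
    {"tx": 0, "ty": 0, "tz": 1, "wx": 0, "wy": 0, "wz": 0, "claw": -1},
    {"tx": 0, "ty": 0, "tz": 1, "wx": 0, "wy": 0, "wz": 0, "claw": -1},
    {"tx": 0, "ty": 0.5, "tz": 1, "wx": 0, "wy": 0, "wz": 0, "claw": -1},
    {"tx": 0, "ty": 0.95, "tz": 1, "wx": 0, "wy": 0, "wz": 0, "claw": -1},
    {"tx": 0, "ty": 0.95, "tz": 1, "wx": 0, "wy": 0, "wz": 0, "claw": -1}
  ]
}}

```text
clock: 5.75
tool_pos: [0.6144, -0.1658, 0.2682]
eef_rot: [0.704, 0.71, 0.0, 0.0]
contact_force: [0.5, 0.4, -1.2]
opening: 0.385
finger_force: 15.0
```

Emit:
{"op": "drive_tool", "data": {
  "targets": [
    {"tx": -0.2, "ty": 0.95, "tz": 0, "wx": 0, "wy": 0, "wz": 0, "claw": -1},
    {"tx": -0.2, "ty": 0.95, "tz": 0, "wx": 0, "wy": 0, "wz": 0, "claw": -1},
    {"tx": -0.2, "ty": 0.95, "tz": 0, "wx": 0, "wy": 0, "wz": 0, "claw": -1},
    {"tx": -0.2, "ty": 0.95, "tz": 0, "wx": 0, "wy": 0, "wz": 0, "claw": -1},
    {"tx": -0.2, "ty": 0.95, "tz": 0, "wx": 0, "wy": 0, "wz": 0, "claw": -1},
    {"tx": -0.2, "ty": 0.95, "tz": 0, "wx": 0, "wy": 0, "wz": 0, "claw": -1},
    {"tx": 0, "ty": 0.95, "tz": 0, "wx": 0, "wy": 0, "wz": 0, "claw": -1},
    {"tx": 0, "ty": 0.95, "tz": 0, "wx": 0, "wy": 0, "wz": 0, "claw": -1}
  ]
}}

```text
clock: 6.55
tool_pos: [0.5783, 0.0629, 0.2671]
eef_rot: [0.704, 0.711, 0.0, -0.0]
contact_force: [0.5, 0.6, -0.9]
opening: 0.381
finger_force: 15.0
```

Emit:
{"op": "drive_tool", "data": {
  "targets": [
    {"tx": 0, "ty": 0.95, "tz": 0, "wx": 0, "wy": 0, "wz": 0, "claw": -1},
    {"tx": 0, "ty": 0.95, "tz": 0, "wx": 0, "wy": 0, "wz": 0, "claw": -1},
    {"tx": 0, "ty": 0.95, "tz": 0, "wx": 0, "wy": 0, "wz": 0, "claw": -1},
    {"tx": 0, "ty": 0, "tz": -0.9, "wx": 0, "wy": 0, "wz": 0, "claw": -1},
    {"tx": 0, "ty": 0, "tz": -1, "wx": 0, "wy": 0, "wz": 0, "claw": -1},
    {"tx": 0, "ty": 0, "tz": -1, "wx": 0, "wy": 0, "wz": 0, "claw": -1},
    {"tx": 0, "ty": 0, "tz": 0, "wx": 0, "wy": 0, "wz": 0, "claw": -1},
    {"tx": 0, "ty": 0, "tz": 0, "wx": 0, "wy": 0, "wz": 0, "claw": -1}
  ]
}}

```text
clock: 7.35
tool_pos: [0.579, 0.1472, 0.18]
eef_rot: [0.704, 0.711, -0.0, -0.0]
contact_force: [-0.9, -0.1, -0.5]
opening: 0.385
finger_force: 15.0
```

Run:
```python
from plant import r,vision
from h import *
s=vision.snapshot("wrist");np.savez("w2.npz",**s);cv2.imwrite("pics/w2.png",s["image"])
```

```text
(no output)
```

View pics/w2.png

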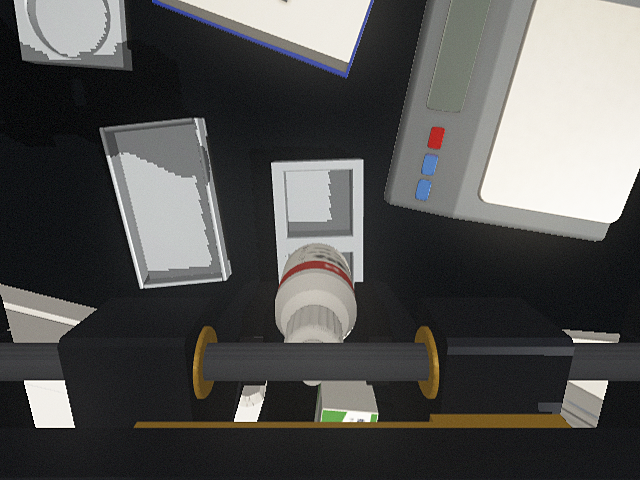

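The wrist view shows the red-label bottle held over the rack. The far pocket's rim runs from (286,170) to (353,236). The carton tray's corners are (100,128), (204,118), (230,276) and (142,288).

Run:
```python
from h import *
s=dict(np.load("w2.npz"))
c=[ray(s,u,v,.026)[:2] for u,v in((286,170),(353,170),(353,236),(287,236))];print("pocket",np.mean(c,0),np.round(c,3).tolist())
c=[ray(s,u,v,.026)[:2] for u,v in((272,162),(363,159))];print("rack far edge",np.round(c,3).tolist())
c=[ray(s,u,v,.02)[:2] for u,v in((100,128),(204,118),(230,276),(142,288))];print("tray",np.mean(c,0),np.round(c,3).tolist())
```

```text
pocket [0.58163781 0.16344369] [[0.554, 0.191], [0.608, 0.191], [0.61, 0.136], [0.554, 0.136]]
rack far edge [[0.543, 0.197], [0.616, 0.2]]
tray [0.45518906 0.15813435] [[0.406, 0.222], [0.489, 0.23], [0.503, 0.097], [0.423, 0.084]]
```

Emit:
{"op": "drive_tool", "data": {
  "targets": [
    {"tx": 0.08, "ty": 0.55, "tz": 0, "wx": 0, "wy": 0, "wz": 0, "claw": -1},
    {"tx": 0, "ty": 0, "tz": -1, "wx": 0, "wy": 0, "wz": 0, "claw": -1},
    {"tx": 0, "ty": 0, "tz": -1, "wx": 0, "wy": 0, "wz": 0, "claw": -1},
    {"tx": 0, "ty": 0, "tz": -1, "wx": 0, "wy": 0, "wz": 0, "claw": -1},
    {"tx": 0, "ty": 0, "tz": -0.8, "wx": 0, "wy": 0, "wz": 0, "claw": -1},
    {"tx": 0, "ty": 0, "tz": -0.4, "wx": 0, "wy": 0, "wz": 0, "claw": -1},
    {"tx": 0, "ty": 0, "tz": -0.2, "wx": 0, "wy": 0, "wz": 0, "claw": -1},
    {"tx": 0, "ty": 0, "tz": 0, "wx": 0, "wy": 0, "wz": 0, "claw": -1}
  ]
}}

```text
clock: 8.2
tool_pos: [0.5821, 0.1646, 0.0477]
eef_rot: [0.703, 0.711, 0.001, 0.0]
contact_force: [0.6, 0.2, -0.6]
opening: 0.382
finger_force: 15.0
```

Emit:
{"op": "drive_tool", "data": {
  "targets": [
    {"tx": 0, "ty": 0, "tz": 0, "wx": 0, "wy": 0, "wz": 0, "claw": -1},
    {"tx": 0, "ty": 0, "tz": 0, "wx": 0, "wy": 0, "wz": 0, "claw": 0.3},
    {"tx": 0, "ty": 0, "tz": 0, "wx": 0, "wy": 0, "wz": 0, "claw": 0.3},
    {"tx": 0, "ty": 0, "tz": 0, "wx": 0, "wy": 0, "wz": 0, "claw": 0.3},
    {"tx": 0, "ty": 0, "tz": 0.3, "wx": 0, "wy": 0, "wz": 0, "claw": 0.3},
    {"tx": 0, "ty": 0, "tz": 1, "wx": 0, "wy": 0, "wz": 0, "claw": 0.3},
    {"tx": 0, "ty": 0, "tz": 1, "wx": 0, "wy": 0, "wz": 0, "claw": 0.3},
    {"tx": 0, "ty": 0, "tz": 1, "wx": 0, "wy": 0, "wz": 0, "claw": 0.3}
  ]
}}

```text
clock: 9.0
tool_pos: [0.5813, 0.1637, 0.1479]
eef_rot: [0.704, 0.711, 0.0, 0.0]
contact_force: [1.4, 0.0, -0.5]
opening: 0.65
finger_force: 0.0
```

Emit:
{"op": "drive_tool", "data": {
  "targets": [
    {"tx": 0, "ty": 0, "tz": 1, "wx": 0, "wy": 0, "wz": 0, "claw": 0.4},
    {"tx": 0, "ty": -0.98, "tz": 1, "wx": 0, "wy": 0, "wz": 0, "claw": 0.4},
    {"tx": 0, "ty": -0.98, "tz": 1, "wx": 0, "wy": 0, "wz": 0, "claw": 0.4},
    {"tx": 0, "ty": -0.98, "tz": 1, "wx": 0, "wy": 0, "wz": 0, "claw": 0.4},
    {"tx": 0, "ty": -0.98, "tz": 1, "wx": 0, "wy": 0, "wz": 0, "claw": 0.4},
    {"tx": -0.4, "ty": -0.98, "tz": 0.5, "wx": 0, "wy": 0, "wz": 0, "claw": 0.4},
    {"tx": -0.4, "ty": -0.98, "tz": 0, "wx": 0, "wy": 0, "wz": 0, "claw": 0.4},
    {"tx": -0.4, "ty": -0.98, "tz": 0, "wx": 0, "wy": 0, "wz": 0, "claw": 0.4}
  ]
}}

```text
clock: 9.8
tool_pos: [0.545, -0.0433, 0.3127]
eef_rot: [0.704, 0.711, 0.001, 0.001]
contact_force: [1.0, -0.1, 0.0]
opening: 0.701
finger_force: 0.0
```

Emit:
{"op": "drive_tool", "data": {
  "targets": [
    {"tx": -0.5, "ty": -0.98, "tz": 0, "wx": 0, "wy": 0, "wz": 0, "claw": 0.4},
    {"tx": -0.5, "ty": -0.98, "tz": 0, "wx": 0, "wy": 0, "wz": 0, "claw": 0.4},
    {"tx": -0.5, "ty": -0.98, "tz": 0, "wx": 0, "wy": 0, "wz": 0, "claw": 0.4},
    {"tx": -0.5, "ty": -0.98, "tz": 0, "wx": 0, "wy": 0, "wz": 0, "claw": 0.4},
    {"tx": -0.5, "ty": -0.98, "tz": 0, "wx": 0, "wy": 0, "wz": 0, "claw": 0.4},
    {"tx": -0.5, "ty": -0.98, "tz": 0, "wx": 0, "wy": 0, "wz": 0, "claw": 0.4},
    {"tx": -0.5, "ty": -0.98, "tz": 0, "wx": 0, "wy": 0, "wz": 0, "claw": 0.4},
    {"tx": -0.5, "ty": -0.98, "tz": 0, "wx": 0, "wy": 0, "wz": 0, "claw": 0.4}
  ]
}}

```text
clock: 10.6
tool_pos: [0.4244, -0.2782, 0.312]
eef_rot: [0.704, 0.711, 0.0, 0.0]
contact_force: [0.1, 0.3, -0.1]
opening: 0.699
finger_force: 0.0
```

Emit:
{"op": "drive_tool", "data": {
  "targets": [
    {"tx": -0.5, "ty": -0.98, "tz": 0, "wx": 0, "wy": 0, "wz": 0, "claw": 0.4},
    {"tx": -0.5, "ty": -0.98, "tz": 0, "wx": 0, "wy": 0, "wz": 0, "claw": 0.4},
    {"tx": -0.1, "ty": -0.3, "tz": 0, "wx": 0, "wy": 0, "wz": 0, "claw": 0.4},
    {"tx": 0, "ty": 0, "tz": 0, "wx": 0, "wy": 0, "wz": 0, "claw": 0.4},
    {"tx": 0, "ty": 0, "tz": 0, "wx": 0, "wy": 0, "wz": 0, "claw": 0.4},
    {"tx": 0, "ty": 0, "tz": 0, "wx": 0, "wy": 0, "wz": 0, "claw": 0.4},
    {"tx": 0, "ty": 0, "tz": 0, "wx": 0, "wy": 0, "wz": 0, "claw": 0.4},
    {"tx": 0, "ty": 0, "tz": 0, "wx": 0, "wy": 0, "wz": 0, "claw": 0.4}
  ]
}}

```text
clock: 11.4
tool_pos: [0.393, -0.3441, 0.3112]
eef_rot: [0.703, 0.711, 0.0, -0.0]
contact_force: [-1.4, 0.5, -0.8]
opening: 0.699
finger_force: 0.0
```

Run:
```python
from plant import r,vision
from h import *
s=vision.snapshot("wrist");np.savez("w3.npz",**s);cv2.imwrite("pics/w3.png",s["image"])
```

```text
(no output)
```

View pics/w3.png

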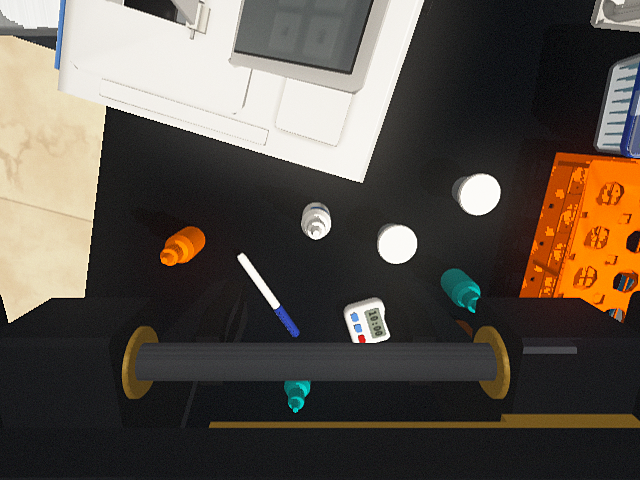

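The wrist view shows bottle 2's tip at about (316,230), cup 2's lid at (401,243) and cup 1's lid at (481,194). The bottle has free space all round it.

Run:
```python
from h import *
s=dict(np.load("w3.npz"));im=s["image"].astype(int);m=(im.min(2)>110);P=cloud(s)
for n,u,v,z,R in[("c2",400,243,.043,30),("c1",480,194,.043,30)]:
    print(n,blob(s,m,u,v,z,R))
print(ray(s,316,231,.088),P[229,316],P[243,401],P[194,481],ray(s,401,243,.043))
```

```text
c2 (array([ 0.488963  , -0.39492774], dtype=float32), ((0.48890265822410583, -0.3953310549259186), (0.04628317430615425, 0.047346457839012146), 3.3301503658294678), np.int32(1246))
c1 (array([ 0.57824683, -0.33447677], dtype=float32), ((0.5783984661102295, -0.33495253324508667), (0.04767496883869171, 0.04739866033196449), 8.84065055847168), np.int32(1397))
[ 0.3930994  -0.36869004  0.088     ] [ 0.39309093 -0.3675721   0.08388816] [ 0.49422408 -0.39391851  0.04229232] [ 0.58108144 -0.33463544  0.04228566] [ 0.49404545 -0.3937135   0.043     ]
```

Emit:
{"op": "drive_tool", "data": {
  "targets": [
    {"tx": 0, "ty": -0.8, "tz": -1, "wx": 0, "wy": 0, "wz": 0, "claw": 0.4},
    {"tx": 0, "ty": 0, "tz": -1, "wx": 0, "wy": 0, "wz": 0, "claw": 0.4},
    {"tx": 0, "ty": 0, "tz": -1, "wx": 0, "wy": 0, "wz": 0, "claw": 0.4},
    {"tx": 0, "ty": 0, "tz": -1, "wx": 0, "wy": 0, "wz": 0, "claw": 0.4},
    {"tx": 0, "ty": 0, "tz": -1, "wx": 0, "wy": 0, "wz": 0, "claw": 0.4},
    {"tx": 0, "ty": 0, "tz": -1, "wx": 0, "wy": 0, "wz": 0, "claw": 0.4},
    {"tx": 0, "ty": 0, "tz": -1, "wx": 0, "wy": 0, "wz": 0, "claw": 0.4},
    {"tx": 0, "ty": 0, "tz": -1, "wx": 0, "wy": 0, "wz": 0, "claw": 0.4}
  ]
}}

```text
clock: 12.25
tool_pos: [0.3929, -0.3689, 0.0701]
eef_rot: [0.703, 0.711, 0.0, 0.0]
contact_force: [0.5, -0.5, -0.5]
opening: 0.7
finger_force: 0.0
```

Emit:
{"op": "drive_tool", "data": {
  "targets": [
    {"tx": 0, "ty": 0, "tz": -0.95, "wx": 0, "wy": 0, "wz": 0, "claw": 0.4},
    {"tx": 0, "ty": 0, "tz": 0, "wx": 0, "wy": 0, "wz": 0, "claw": 0.4},
    {"tx": 0, "ty": 0, "tz": 0, "wx": 0, "wy": 0, "wz": 0, "claw": -1},
    {"tx": 0, "ty": 0, "tz": 0, "wx": 0, "wy": 0, "wz": 0, "claw": -1},
    {"tx": 0, "ty": 0, "tz": 0, "wx": 0, "wy": 0, "wz": 0, "claw": -1},
    {"tx": 0, "ty": 0, "tz": 0, "wx": 0, "wy": 0, "wz": 0, "claw": -1},
    {"tx": 0, "ty": 0, "tz": 0, "wx": 0, "wy": 0, "wz": 0, "claw": -1},
    {"tx": 0, "ty": 0, "tz": 0, "wx": 0, "wy": 0, "wz": 0, "claw": -1}
  ],
  "force": 15
}}

```text
clock: 13.05
tool_pos: [0.3932, -0.3696, 0.044]
eef_rot: [0.703, 0.711, 0.0, 0.001]
contact_force: [0.3, 0.7, 7.3]
opening: 0.386
finger_force: 15.0
```

Emit:
{"op": "drive_tool", "data": {
  "targets": [
    {"tx": 0, "ty": 0, "tz": 0.5, "wx": 0, "wy": 0, "wz": 0, "claw": -1},
    {"tx": 0, "ty": 0, "tz": 1, "wx": 0, "wy": 0, "wz": 0, "claw": -1},
    {"tx": 0, "ty": 0, "tz": 1, "wx": 0, "wy": 0, "wz": 0, "claw": -1},
    {"tx": 0, "ty": 0, "tz": 1, "wx": 0, "wy": 0, "wz": 0, "claw": -1},
    {"tx": 0, "ty": 0, "tz": 1, "wx": 0, "wy": 0, "wz": 0, "claw": -1},
    {"tx": 0, "ty": 0, "tz": 1, "wx": 0, "wy": 0, "wz": 0, "claw": -1},
    {"tx": 0.39, "ty": 0, "tz": 1, "wx": 0, "wy": 0, "wz": 0, "claw": -1},
    {"tx": 0.39, "ty": 0, "tz": 1, "wx": 0, "wy": 0, "wz": 0, "claw": -1}
  ]
}}

```text
clock: 13.85
tool_pos: [0.4151, -0.3686, 0.2701]
eef_rot: [0.704, 0.71, 0.0, -0.0]
contact_force: [0.3, 1.3, -1.0]
opening: 0.382
finger_force: 15.0
```

Emit:
{"op": "drive_tool", "data": {
  "targets": [
    {"tx": 0.5, "ty": 0.96, "tz": 1, "wx": 0, "wy": 0, "wz": 0, "claw": -1},
    {"tx": 0.5, "ty": 0.96, "tz": 1, "wx": 0, "wy": 0, "wz": 0, "claw": -1},
    {"tx": 0.5, "ty": 0.96, "tz": 0, "wx": 0, "wy": 0, "wz": 0, "claw": -1},
    {"tx": 0.5, "ty": 0.96, "tz": 0, "wx": 0, "wy": 0, "wz": 0, "claw": -1},
    {"tx": 0.5, "ty": 0.96, "tz": 0, "wx": 0, "wy": 0, "wz": 0, "claw": -1},
    {"tx": 0.5, "ty": 0.96, "tz": 0, "wx": 0, "wy": 0, "wz": 0, "claw": -1},
    {"tx": 0.5, "ty": 0.96, "tz": 0, "wx": 0, "wy": 0, "wz": 0, "claw": -1},
    {"tx": 0.5, "ty": 0.96, "tz": 0, "wx": 0, "wy": 0, "wz": 0, "claw": -1}
  ]
}}

```text
clock: 14.65
tool_pos: [0.5355, -0.1373, 0.3286]
eef_rot: [0.704, 0.711, 0.0, -0.0]
contact_force: [0.6, -0.1, -1.7]
opening: 0.385
finger_force: 15.0
```

Emit:
{"op": "drive_tool", "data": {
  "targets": [
    {"tx": 0.5, "ty": 0.96, "tz": 0, "wx": 0, "wy": 0, "wz": 0, "claw": -1},
    {"tx": 0.5, "ty": 0.96, "tz": 0, "wx": 0, "wy": 0, "wz": 0, "claw": -1},
    {"tx": 0.5, "ty": 0.96, "tz": 0, "wx": 0, "wy": 0, "wz": 0, "claw": -1},
    {"tx": 0, "ty": 0.96, "tz": 0, "wx": 0, "wy": 0, "wz": 0, "claw": -1},
    {"tx": 0, "ty": 0.96, "tz": 0, "wx": 0, "wy": 0, "wz": 0, "claw": -1},
    {"tx": 0, "ty": 0.96, "tz": 0, "wx": 0, "wy": 0, "wz": 0, "claw": -1},
    {"tx": 0, "ty": 0.96, "tz": 0, "wx": 0, "wy": 0, "wz": 0, "claw": -1},
    {"tx": 0, "ty": 0.96, "tz": 0, "wx": 0, "wy": 0, "wz": 0, "claw": -1}
  ]
}}

```text
clock: 15.45
tool_pos: [0.5799, 0.0928, 0.3286]
eef_rot: [0.704, 0.711, -0.0, -0.0]
contact_force: [0.3, -0.1, -0.8]
opening: 0.385
finger_force: 15.0
```

Emit:
{"op": "drive_tool", "data": {
  "targets": [
    {"tx": 0, "ty": 0, "tz": -1, "wx": 0, "wy": 0, "wz": 0, "claw": -1},
    {"tx": 0, "ty": 0, "tz": -1, "wx": 0, "wy": 0, "wz": 0, "claw": -1},
    {"tx": 0, "ty": 0, "tz": -1, "wx": 0, "wy": 0, "wz": 0, "claw": -1},
    {"tx": 0, "ty": 0, "tz": -1, "wx": 0, "wy": 0, "wz": 0, "claw": -1},
    {"tx": 0, "ty": 0, "tz": -0.5, "wx": 0, "wy": 0, "wz": 0, "claw": -1},
    {"tx": 0, "ty": 0, "tz": 0, "wx": 0, "wy": 0, "wz": 0, "claw": -1},
    {"tx": 0, "ty": 0, "tz": 0, "wx": 0, "wy": 0, "wz": 0, "claw": -1},
    {"tx": 0, "ty": 0, "tz": 0, "wx": 0, "wy": 0, "wz": 0, "claw": -1}
  ]
}}

```text
clock: 16.25
tool_pos: [0.5816, 0.0919, 0.1943]
eef_rot: [0.704, 0.711, 0.001, 0.001]
contact_force: [-0.3, -0.3, -0.6]
opening: 0.384
finger_force: 15.0
```

Run:
```python
from plant import r,vision
from h import *
s=vision.snapshot("wrist");np.savez("w4.npz",**s);cv2.imwrite("pics/w4.png",s["image"])
```

View pics/w4.png

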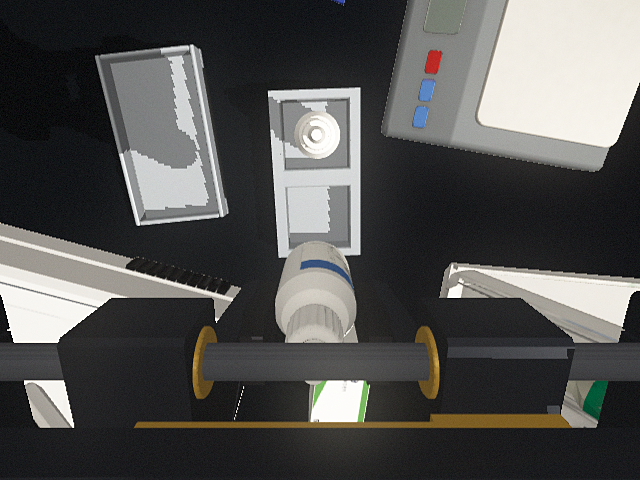

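The red-label bottle stands upright in the far pocket at (317,135). The near pocket is at (285–352,184–248), and the blue-label bottle is held over it.

Emit:
{"op": "drive_tool", "data": {
  "targets": [
    {"tx": 0.03, "ty": 0.08, "tz": -0.5, "wx": 0, "wy": 0, "wz": 0, "claw": -1},
    {"tx": 0, "ty": 0, "tz": -1, "wx": 0, "wy": 0, "wz": 0, "claw": -1},
    {"tx": 0, "ty": 0, "tz": -1, "wx": 0, "wy": 0, "wz": 0, "claw": -1},
    {"tx": 0, "ty": 0, "tz": -1, "wx": 0, "wy": 0, "wz": 0, "claw": -1},
    {"tx": 0, "ty": 0, "tz": -0.8, "wx": 0, "wy": 0, "wz": 0, "claw": -1},
    {"tx": 0, "ty": 0, "tz": -0.4, "wx": 0, "wy": 0, "wz": 0, "claw": -1},
    {"tx": 0, "ty": 0, "tz": -0.15, "wx": 0, "wy": 0, "wz": 0, "claw": -1},
    {"tx": 0, "ty": 0, "tz": 0, "wx": 0, "wy": 0, "wz": 0, "claw": -1}
  ]
}}

```text
clock: 17.1
tool_pos: [0.5826, 0.0944, 0.0483]
eef_rot: [0.703, 0.711, 0.001, 0.001]
contact_force: [-0.3, 0.0, -0.3]
opening: 0.387
finger_force: 15.0
```

Emit:
{"op": "drive_tool", "data": {
  "targets": [
    {"tx": 0, "ty": 0, "tz": 0, "wx": 0, "wy": 0, "wz": 0, "claw": -1},
    {"tx": 0, "ty": 0, "tz": 0, "wx": 0, "wy": 0, "wz": 0, "claw": 0.3},
    {"tx": 0, "ty": 0, "tz": 0, "wx": 0, "wy": 0, "wz": 0, "claw": 0.3},
    {"tx": 0, "ty": 0, "tz": 0, "wx": 0, "wy": 0, "wz": 0, "claw": 0.3},
    {"tx": 0, "ty": 0, "tz": 0.3, "wx": 0, "wy": 0, "wz": 0, "claw": 0.3},
    {"tx": 0, "ty": 0, "tz": 1, "wx": 0, "wy": 0, "wz": 0, "claw": 0.3},
    {"tx": 0, "ty": 0, "tz": 1, "wx": 0, "wy": 0, "wz": 0, "claw": 0.3},
    {"tx": 0, "ty": 0, "tz": 1, "wx": 0, "wy": 0, "wz": 0, "claw": 0.3}
  ]
}}

```text
clock: 17.9
tool_pos: [0.5816, 0.0941, 0.1479]
eef_rot: [0.704, 0.711, 0.0, 0.0]
contact_force: [0.8, 0.7, 0.7]
opening: 0.65
finger_force: 0.0
```

Emit:
{"op": "drive_tool", "data": {
  "targets": [
    {"tx": 0, "ty": -0.5, "tz": 1, "wx": 0, "wy": 0, "wz": 0, "claw": 0.6},
    {"tx": 0, "ty": -0.95, "tz": 0.5, "wx": 0, "wy": 0, "wz": 0, "claw": 0.6},
    {"tx": 0, "ty": -0.95, "tz": 0, "wx": 0, "wy": 0, "wz": 0, "claw": 0.6},
    {"tx": 0, "ty": -0.95, "tz": 0, "wx": 0, "wy": 0, "wz": 0, "claw": 0.6},
    {"tx": 0, "ty": -0.95, "tz": 0, "wx": 0, "wy": 0, "wz": 0, "claw": 0.6},
    {"tx": 0, "ty": -0.95, "tz": 0, "wx": 0, "wy": 0, "wz": 0, "claw": 0.6},
    {"tx": 0, "ty": -0.95, "tz": 0, "wx": 0, "wy": 0, "wz": 0, "claw": 0.6},
    {"tx": 0, "ty": -0.95, "tz": 0, "wx": 0, "wy": 0, "wz": 0, "claw": 0.6}
  ]
}}

```text
clock: 18.7
tool_pos: [0.5816, -0.1215, 0.192]
eef_rot: [0.703, 0.711, 0.0, 0.0]
contact_force: [0.2, 0.6, -0.4]
opening: 0.8
finger_force: 0.0
```

Emit:
{"op": "drive_tool", "data": {
  "targets": [
    {"tx": 0, "ty": -0.95, "tz": 0, "wx": 0, "wy": 0, "wz": 0, "claw": 0.6},
    {"tx": 0, "ty": -0.95, "tz": 0, "wx": 0, "wy": 0, "wz": 0, "claw": 0.6},
    {"tx": 0, "ty": -0.95, "tz": 0, "wx": 0, "wy": 0, "wz": 0, "claw": 0.6},
    {"tx": 0, "ty": -0.95, "tz": 0, "wx": 0, "wy": 0, "wz": 0, "claw": 0.6},
    {"tx": 0, "ty": -0.95, "tz": 0, "wx": 0, "wy": 0, "wz": 0, "claw": 0.6},
    {"tx": 0, "ty": -0.95, "tz": 0, "wx": 0, "wy": 0, "wz": 0, "claw": 0.6},
    {"tx": -0.05, "ty": -0.95, "tz": 0, "wx": 0, "wy": 0, "wz": 0, "claw": 0.6},
    {"tx": -0.05, "ty": -0.45, "tz": 0, "wx": 0, "wy": 0, "wz": 0, "claw": 0.6}
  ]
}}

```text
clock: 19.5
tool_pos: [0.5776, -0.3369, 0.1919]
eef_rot: [0.705, 0.709, -0.001, 0.001]
contact_force: [0.7, -0.9, -0.7]
opening: 0.798
finger_force: 0.0
```

Emit:
{"op": "drive_tool", "data": {
  "targets": [
    {"tx": 0, "ty": 0, "tz": -0.8, "wx": 0, "wy": 0, "wz": 0, "claw": 0.6},
    {"tx": 0, "ty": 0, "tz": -1, "wx": 0, "wy": 0, "wz": 0, "claw": 0.6},
    {"tx": 0, "ty": 0, "tz": -0.5, "wx": 0, "wy": 0, "wz": 0, "claw": 0.6},
    {"tx": 0, "ty": 0, "tz": 0, "wx": 0, "wy": 0, "wz": 0, "claw": 0.6},
    {"tx": 0, "ty": 0, "tz": 0, "wx": 0, "wy": 0, "wz": 0, "claw": 0.6},
    {"tx": 0, "ty": 0, "tz": 0, "wx": 0, "wy": 0, "wz": 0, "claw": 0.6},
    {"tx": 0, "ty": 0, "tz": 0, "wx": 0, "wy": 0, "wz": 0, "claw": 0.6},
    {"tx": 0, "ty": 0, "tz": 0, "wx": 0, "wy": 0, "wz": 0, "claw": 0.6}
  ]
}}

```text
clock: 20.3
tool_pos: [0.5792, -0.3335, 0.1232]
eef_rot: [0.703, 0.711, 0.0, 0.001]
contact_force: [0.0, -0.1, 0.1]
opening: 0.798
finger_force: 0.0
```

Emit:
{"op": "drive_tool", "data": {
  "targets": [
    {"tx": 0, "ty": 0, "tz": -1, "wx": 0, "wy": 0, "wz": 0, "claw": 0.6},
    {"tx": 0, "ty": 0, "tz": -1, "wx": 0, "wy": 0, "wz": 0, "claw": 0.6},
    {"tx": 0, "ty": 0, "tz": -0.8, "wx": 0, "wy": 0, "wz": 0, "claw": 0.6},
    {"tx": 0, "ty": 0, "tz": -0.37, "wx": 0, "wy": 0, "wz": 0, "claw": 0.6},
    {"tx": 0, "ty": 0, "tz": 0, "wx": 0, "wy": 0, "wz": 0, "claw": 0.6},
    {"tx": 0, "ty": 0, "tz": 0, "wx": 0, "wy": 0, "wz": 0, "claw": -1},
    {"tx": 0, "ty": 0, "tz": 0, "wx": 0, "wy": 0, "wz": 0, "claw": -1},
    {"tx": 0, "ty": 0, "tz": 0, "wx": 0, "wy": 0, "wz": 0, "claw": -1}
  ],
  "force": 12
}}

```text
clock: 21.1
tool_pos: [0.5796, -0.3338, 0.0285]
eef_rot: [0.703, 0.711, 0.0, 0.001]
contact_force: [0.9, -0.7, 1.5]
opening: 0.553
finger_force: 0.4
```

Emit:
{"op": "drive_tool", "data": {
  "targets": [
    {"tx": 0, "ty": 0, "tz": 0, "wx": 0, "wy": 0, "wz": 0, "claw": -1},
    {"tx": 0, "ty": 0, "tz": 0, "wx": 0, "wy": 0, "wz": 0, "claw": -1},
    {"tx": 0, "ty": 0, "tz": 0.2, "wx": 0, "wy": 0, "wz": 0, "claw": -1},
    {"tx": 0, "ty": 0, "tz": 0.5, "wx": 0, "wy": 0, "wz": 0, "claw": -1},
    {"tx": 0, "ty": 0, "tz": 0.8, "wx": 0, "wy": 0, "wz": 0, "claw": -1},
    {"tx": 0, "ty": 0, "tz": 0.8, "wx": 0, "wy": 0, "wz": 0, "claw": -1},
    {"tx": 0, "ty": 0, "tz": 0, "wx": 0, "wy": 0, "wz": 0, "claw": -1},
    {"tx": 0, "ty": 0, "tz": 0, "wx": 0, "wy": 0, "wz": 0, "claw": -1}
  ]
}}

```text
clock: 21.9
tool_pos: [0.5788, -0.3334, 0.0969]
eef_rot: [0.703, 0.711, 0.0, 0.0]
contact_force: [-0.2, 0.6, -1.0]
opening: 0.525
finger_force: 12.0
```

Run:
```python
from plant import r,vision
from h import *
s=vision.snapshot("wrist");cv2.imwrite("pics/w5.png",s["image"])
```

```text
(no output)
```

View pics/w5.png

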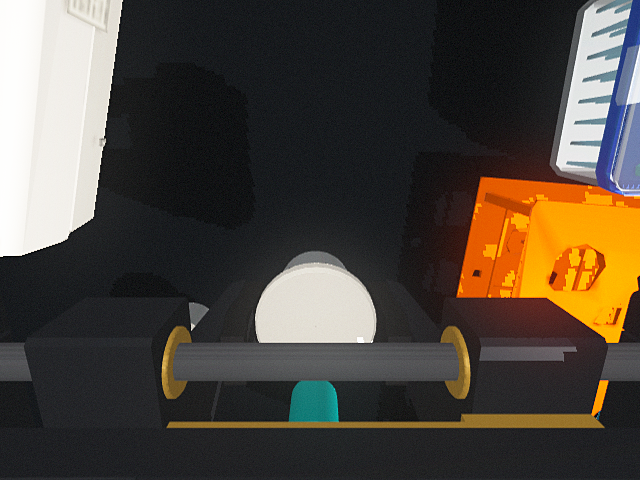

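The wrist view shows the cup held upright, lid centre at (316,308).

Emit:
{"op": "drive_tool", "data": {
  "targets": [
    {"tx": 0, "ty": 0, "tz": 1, "wx": 0, "wy": 0, "wz": 0, "claw": -1},
    {"tx": 0, "ty": 0, "tz": 1, "wx": 0, "wy": 0, "wz": 0, "claw": -1},
    {"tx": 0, "ty": 0.5, "tz": 1, "wx": 0, "wy": 0, "wz": 0, "claw": -1},
    {"tx": 0, "ty": 0.98, "tz": 1, "wx": 0, "wy": 0, "wz": 0, "claw": -1},
    {"tx": 0, "ty": 0.98, "tz": 1, "wx": 0, "wy": 0, "wz": 0, "claw": -1},
    {"tx": 0, "ty": 0.98, "tz": 1, "wx": 0, "wy": 0, "wz": 0, "claw": -1},
    {"tx": 0, "ty": 0.98, "tz": 0.5, "wx": 0, "wy": 0, "wz": 0, "claw": -1},
    {"tx": 0, "ty": 0.98, "tz": 0, "wx": 0, "wy": 0, "wz": 0, "claw": -1}
  ]
}}

```text
clock: 22.75
tool_pos: [0.5794, -0.1703, 0.2925]
eef_rot: [0.703, 0.711, 0.001, 0.001]
contact_force: [0.8, 0.1, -0.8]
opening: 0.522
finger_force: 12.0
```

Emit:
{"op": "drive_tool", "data": {
  "targets": [
    {"tx": -0.4, "ty": 0.98, "tz": 0, "wx": 0, "wy": 0, "wz": 0, "claw": -1},
    {"tx": -0.4, "ty": 0.98, "tz": 0, "wx": 0, "wy": 0, "wz": 0, "claw": -1},
    {"tx": -0.4, "ty": 0.98, "tz": 0, "wx": 0, "wy": 0, "wz": 0, "claw": -1},
    {"tx": -0.4, "ty": 0.98, "tz": 0, "wx": 0, "wy": 0, "wz": 0, "claw": -1},
    {"tx": -0.4, "ty": 0.98, "tz": 0, "wx": 0, "wy": 0, "wz": 0, "claw": -1},
    {"tx": -0.4, "ty": 0.98, "tz": 0, "wx": 0, "wy": 0, "wz": 0, "claw": -1},
    {"tx": -0.4, "ty": 0.98, "tz": 0, "wx": 0, "wy": 0, "wz": 0, "claw": -1},
    {"tx": -0.4, "ty": 0.98, "tz": 0, "wx": 0, "wy": 0, "wz": 0, "claw": -1}
  ]
}}

```text
clock: 23.55
tool_pos: [0.4814, 0.065, 0.2901]
eef_rot: [0.703, 0.711, -0.001, -0.001]
contact_force: [-0.4, 0.4, -0.3]
opening: 0.523
finger_force: 12.0
```

Emit:
{"op": "drive_tool", "data": {
  "targets": [
    {"tx": -0.4, "ty": 0.98, "tz": 0, "wx": 0, "wy": 0, "wz": 0, "claw": -1},
    {"tx": -0.4, "ty": 0.98, "tz": 0, "wx": 0, "wy": 0, "wz": 0, "claw": -1},
    {"tx": -0.4, "ty": 0.98, "tz": 0, "wx": 0, "wy": 0, "wz": 0, "claw": -1},
    {"tx": -0.4, "ty": 0.98, "tz": 0, "wx": 0, "wy": 0, "wz": 0, "claw": -1},
    {"tx": -0.4, "ty": 0.98, "tz": 0, "wx": 0, "wy": 0, "wz": 0, "claw": -1},
    {"tx": -0.4, "ty": 0.98, "tz": 0, "wx": 0, "wy": 0, "wz": 0, "claw": -1},
    {"tx": -0.4, "ty": 0.98, "tz": 0, "wx": 0, "wy": 0, "wz": 0, "claw": -1},
    {"tx": -0.2, "ty": 0.98, "tz": 0, "wx": 0, "wy": 0, "wz": 0, "claw": -1}
  ]
}}

```text
clock: 24.35
tool_pos: [0.3909, 0.2998, 0.29]
eef_rot: [0.703, 0.711, -0.002, -0.0]
contact_force: [0.7, 0.3, -0.1]
opening: 0.521
finger_force: 12.0
```

Emit:
{"op": "drive_tool", "data": {
  "targets": [
    {"tx": 0, "ty": 0.98, "tz": 0, "wx": 0, "wy": 0, "wz": 0, "claw": -1},
    {"tx": 0, "ty": 0.5, "tz": -1, "wx": 0, "wy": 0, "wz": 0, "claw": -1},
    {"tx": 0, "ty": 0, "tz": -1, "wx": 0, "wy": 0, "wz": 0, "claw": -1},
    {"tx": 0, "ty": 0, "tz": -1, "wx": 0, "wy": 0, "wz": 0, "claw": -1},
    {"tx": 0, "ty": 0, "tz": -1, "wx": 0, "wy": 0, "wz": 0, "claw": -1},
    {"tx": 0, "ty": 0, "tz": 0, "wx": 0, "wy": 0, "wz": 0, "claw": -1},
    {"tx": 0, "ty": 0, "tz": 0, "wx": 0, "wy": 0, "wz": 0, "claw": -1},
    {"tx": 0, "ty": 0, "tz": 0, "wx": 0, "wy": 0, "wz": 0, "claw": -1}
  ]
}}

```text
clock: 25.15
tool_pos: [0.3934, 0.344, 0.1722]
eef_rot: [0.704, 0.711, 0.001, 0.0]
contact_force: [-0.1, 0.2, 0.5]
opening: 0.518
finger_force: 12.0
```

Run:
```python
from plant import r,vision
from h import *
s=vision.snapshot("wrist");np.savez("w6.npz",**s);cv2.imwrite("pics/w6.png",s["image"])
```

```text
(no output)
```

View pics/w6.png

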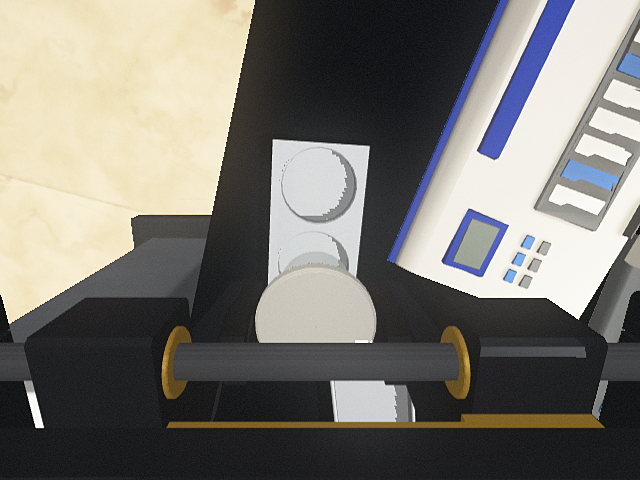

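The wrist view shows the far well as a circle from x 281 to 356 and y 147 to 222, centred at about (318,185). The cup is held over the near well.

Run:
```python
from h import *
s=dict(np.load("w6.npz"))
for u,v in((318,185),(281,185),(356,185),(318,147),(318,222)):print(np.round(ray(s,u,v,.014),4))
c=[ray(s,u,v,.014)[:2] for u,v in((273,140),(369,147))];print(np.round(c,3).tolist())
# near well: ellipse left/right edges
for u,v in((276,262),(349,262)):print(np.round(ray(s,u,v,.014),4))
```

```text
[0.3946 0.3753 0.014 ]
[0.3641 0.375  0.014 ]
[0.426  0.3756 0.014 ]
[0.3943 0.4057 0.014 ]
[0.395  0.3441 0.014 ]
[[0.358, 0.411], [0.435, 0.406]]
[0.3586 0.3078 0.014 ]
[0.4225 0.3084 0.014 ]
```

Emit:
{"op": "drive_tool", "data": {
  "targets": [
    {"tx": 0.05, "ty": 0.53, "tz": 0, "wx": 0, "wy": 0, "wz": 0, "claw": -1},
    {"tx": 0, "ty": 0.5, "tz": -0.5, "wx": 0, "wy": 0, "wz": 0, "claw": -1},
    {"tx": 0, "ty": 0, "tz": -1, "wx": 0, "wy": 0, "wz": 0, "claw": -1},
    {"tx": 0, "ty": 0, "tz": -1, "wx": 0, "wy": 0, "wz": 0, "claw": -1},
    {"tx": 0, "ty": 0, "tz": -1, "wx": 0, "wy": 0, "wz": 0, "claw": -1},
    {"tx": 0, "ty": 0, "tz": -0.6, "wx": 0, "wy": 0, "wz": 0, "claw": -1},
    {"tx": 0, "ty": 0, "tz": -0.4, "wx": 0, "wy": 0, "wz": 0, "claw": -1},
    {"tx": 0, "ty": 0, "tz": -0.12, "wx": 0, "wy": 0, "wz": 0, "claw": -1}
  ]
}}

```text
clock: 26.0
tool_pos: [0.3944, 0.3747, 0.0324]
eef_rot: [0.703, 0.711, 0.0, 0.0]
contact_force: [-0.5, 0.0, 3.6]
opening: 0.523
finger_force: 12.0
```

Emit:
{"op": "drive_tool", "data": {
  "targets": [
    {"tx": 0, "ty": 0, "tz": 0, "wx": 0, "wy": 0, "wz": 0, "claw": -1},
    {"tx": 0, "ty": 0, "tz": 0, "wx": 0, "wy": 0, "wz": 0, "claw": 0.5},
    {"tx": 0, "ty": 0, "tz": 0, "wx": 0, "wy": 0, "wz": 0, "claw": 0.5},
    {"tx": 0, "ty": 0, "tz": 0, "wx": 0, "wy": 0, "wz": 0, "claw": 0.5},
    {"tx": 0, "ty": 0, "tz": 0.3, "wx": 0, "wy": 0, "wz": 0, "claw": 0.5},
    {"tx": 0, "ty": 0, "tz": 1, "wx": 0, "wy": 0, "wz": 0, "claw": 0.5},
    {"tx": 0, "ty": 0, "tz": 1, "wx": 0, "wy": 0, "wz": 0, "claw": 0.6},
    {"tx": 0, "ty": 0, "tz": 1, "wx": 0, "wy": 0, "wz": 0, "claw": 0.6}
  ]
}}

```text
clock: 26.8
tool_pos: [0.3941, 0.3743, 0.1333]
eef_rot: [0.704, 0.711, 0.0, 0.0]
contact_force: [-0.5, 0.5, -1.2]
opening: 0.8
finger_force: 0.0
```

Emit:
{"op": "drive_tool", "data": {
  "targets": [
    {"tx": 0.12, "ty": 0, "tz": 1, "wx": 0, "wy": 0, "wz": 0, "claw": 0.6},
    {"tx": 0.12, "ty": -0.98, "tz": 1, "wx": 0, "wy": 0, "wz": 0, "claw": 0.6},
    {"tx": 0.12, "ty": -0.98, "tz": 1, "wx": 0, "wy": 0, "wz": 0, "claw": 0.6},
    {"tx": 0.12, "ty": -0.98, "tz": 1, "wx": 0, "wy": 0, "wz": 0, "claw": 0.6},
    {"tx": 0.12, "ty": -0.98, "tz": 1, "wx": 0, "wy": 0, "wz": 0, "claw": 0.6},
    {"tx": 0.12, "ty": -0.98, "tz": 1, "wx": 0, "wy": 0, "wz": 0, "claw": 0.6},
    {"tx": 0.12, "ty": -0.98, "tz": 0, "wx": 0, "wy": 0, "wz": 0, "claw": 0.6},
    {"tx": 0.12, "ty": -0.98, "tz": 0, "wx": 0, "wy": 0, "wz": 0, "claw": 0.6}
  ]
}}

```text
clock: 27.6
tool_pos: [0.4233, 0.1675, 0.3133]
eef_rot: [0.704, 0.711, 0.002, 0.0]
contact_force: [-0.4, 0.1, -0.4]
opening: 0.803
finger_force: 0.0
```

Emit:
{"op": "drive_tool", "data": {
  "targets": [
    {"tx": 0.12, "ty": -0.98, "tz": 0, "wx": 0, "wy": 0, "wz": 0.125, "claw": 0.6},
    {"tx": 0.12, "ty": -0.98, "tz": 0, "wx": 0, "wy": 0, "wz": 0.125, "claw": 0.6},
    {"tx": 0.12, "ty": -0.98, "tz": 0, "wx": 0, "wy": 0, "wz": 0.125, "claw": 0.6},
    {"tx": 0.12, "ty": -0.98, "tz": 0, "wx": 0, "wy": 0, "wz": 0.125, "claw": 0.6},
    {"tx": 0.12, "ty": -0.98, "tz": 0, "wx": 0, "wy": 0, "wz": 0, "claw": 0.6},
    {"tx": 0.12, "ty": -0.98, "tz": 0, "wx": 0, "wy": 0, "wz": 0, "claw": 0.6},
    {"tx": 0.12, "ty": -0.98, "tz": 0, "wx": 0, "wy": 0, "wz": 0, "claw": 0.6},
    {"tx": 0.12, "ty": -0.98, "tz": 0, "wx": 0, "wy": 0, "wz": 0, "claw": 0.6}
  ]
}}

```text
clock: 28.4
tool_pos: [0.4514, -0.0679, 0.3123]
eef_rot: [0.496, 0.869, 0.0, 0.0]
contact_force: [-0.6, -0.3, 0.2]
opening: 0.803
finger_force: 0.0
```

Emit:
{"op": "drive_tool", "data": {
  "targets": [
    {"tx": 0.12, "ty": -0.98, "tz": 0, "wx": 0, "wy": 0, "wz": 0, "claw": 0.6},
    {"tx": 0.12, "ty": -0.98, "tz": 0, "wx": 0, "wy": 0, "wz": 0, "claw": 0.6},
    {"tx": 0.12, "ty": -0.98, "tz": 0, "wx": 0, "wy": 0, "wz": 0, "claw": 0.6},
    {"tx": 0.12, "ty": -0.98, "tz": 0, "wx": 0, "wy": 0, "wz": 0, "claw": 0.6},
    {"tx": 0.12, "ty": -0.98, "tz": 0, "wx": 0, "wy": 0, "wz": 0, "claw": 0.6},
    {"tx": 0.12, "ty": -0.98, "tz": 0, "wx": 0, "wy": 0, "wz": 0, "claw": 0.6},
    {"tx": 0.12, "ty": -0.98, "tz": 0, "wx": 0, "wy": 0, "wz": 0, "claw": 0.6},
    {"tx": 0.12, "ty": -0.98, "tz": 0, "wx": 0, "wy": 0, "wz": 0, "claw": 0.6}
  ]
}}

```text
clock: 29.2
tool_pos: [0.4802, -0.3029, 0.3123]
eef_rot: [0.496, 0.869, 0.0, 0.0]
contact_force: [0.7, 0.3, 0.0]
opening: 0.796
finger_force: 0.0
```

Emit:
{"op": "drive_tool", "data": {
  "targets": [
    {"tx": 0.12, "ty": -0.98, "tz": 0, "wx": 0, "wy": 0, "wz": 0, "claw": 0.6},
    {"tx": 0.12, "ty": -0.98, "tz": 0, "wx": 0, "wy": 0, "wz": 0, "claw": 0.6},
    {"tx": 0, "ty": -0.98, "tz": 0, "wx": 0, "wy": 0, "wz": 0, "claw": 0.6},
    {"tx": 0, "ty": 0, "tz": -1, "wx": 0, "wy": 0, "wz": 0, "claw": 0.6},
    {"tx": 0, "ty": 0, "tz": -1, "wx": 0, "wy": 0, "wz": 0, "claw": 0.6},
    {"tx": 0, "ty": 0, "tz": -1, "wx": 0, "wy": 0, "wz": 0, "claw": 0.6},
    {"tx": 0, "ty": 0, "tz": 0, "wx": 0, "wy": 0, "wz": 0, "claw": 0.6},
    {"tx": 0, "ty": 0, "tz": 0, "wx": 0, "wy": 0, "wz": 0, "claw": 0.6}
  ]
}}

```text
clock: 30.0
tool_pos: [0.4878, -0.39, 0.2224]
eef_rot: [0.496, 0.869, -0.0, -0.0]
contact_force: [1.5, -0.7, 1.2]
opening: 0.8
finger_force: 0.0
```

Emit:
{"op": "drive_tool", "data": {
  "targets": [
    {"tx": 0.1, "ty": -0.13, "tz": -1, "wx": 0, "wy": 0, "wz": 0, "claw": 0.6},
    {"tx": 0, "ty": 0, "tz": -1, "wx": 0, "wy": 0, "wz": 0, "claw": 0.6},
    {"tx": 0, "ty": 0, "tz": -1, "wx": 0, "wy": 0, "wz": 0, "claw": 0.6},
    {"tx": 0, "ty": 0, "tz": -1, "wx": 0, "wy": 0, "wz": 0, "claw": 0.6},
    {"tx": 0, "ty": 0, "tz": -1, "wx": 0, "wy": 0, "wz": 0, "claw": 0.6},
    {"tx": 0, "ty": 0, "tz": -1, "wx": 0, "wy": 0, "wz": 0, "claw": 0.6},
    {"tx": 0, "ty": 0, "tz": -0.47, "wx": 0, "wy": 0, "wz": 0, "claw": 0.6},
    {"tx": 0, "ty": 0, "tz": 0, "wx": 0, "wy": 0, "wz": 0, "claw": 0.6}
  ]
}}

```text
clock: 30.8
tool_pos: [0.4909, -0.3939, 0.0273]
eef_rot: [0.496, 0.869, 0.0, -0.0]
contact_force: [-0.0, 0.0, 0.4]
opening: 0.803
finger_force: 0.0
```

Emit:
{"op": "drive_tool", "data": {
  "targets": [
    {"tx": 0, "ty": 0, "tz": 0, "wx": 0, "wy": 0, "wz": 0, "claw": -1},
    {"tx": 0, "ty": 0, "tz": 0, "wx": 0, "wy": 0, "wz": 0, "claw": -1},
    {"tx": 0, "ty": 0, "tz": 0, "wx": 0, "wy": 0, "wz": 0, "claw": -1},
    {"tx": 0, "ty": 0, "tz": 0, "wx": 0, "wy": 0, "wz": 0, "claw": -1},
    {"tx": 0, "ty": 0, "tz": 0, "wx": 0, "wy": 0, "wz": 0, "claw": -1},
    {"tx": 0, "ty": 0, "tz": 0.2, "wx": 0, "wy": 0, "wz": 0, "claw": -1},
    {"tx": 0, "ty": 0, "tz": 0.8, "wx": 0, "wy": 0, "wz": 0, "claw": -1},
    {"tx": 0, "ty": 0, "tz": 1, "wx": 0, "wy": 0, "wz": 0, "claw": -1}
  ]
}}

```text
clock: 31.6
tool_pos: [0.4898, -0.393, 0.0871]
eef_rot: [0.495, 0.869, 0.0, -0.002]
contact_force: [0.7, 0.1, 0.1]
opening: 0.528
finger_force: 12.0
```

Emit:
{"op": "drive_tool", "data": {
  "targets": [
    {"tx": 0, "ty": 0, "tz": 1, "wx": 0, "wy": 0, "wz": 0, "claw": -1},
    {"tx": 0, "ty": 0, "tz": 1, "wx": 0, "wy": 0, "wz": 0, "claw": -1},
    {"tx": 0, "ty": 0, "tz": 1, "wx": 0, "wy": 0, "wz": 0, "claw": -1},
    {"tx": 0, "ty": 0, "tz": 1, "wx": 0, "wy": 0, "wz": 0, "claw": -1},
    {"tx": 0, "ty": 0, "tz": 1, "wx": 0, "wy": 0, "wz": 0, "claw": -1},
    {"tx": 0, "ty": 0.7, "tz": 1, "wx": 0, "wy": 0, "wz": 0, "claw": -1},
    {"tx": -0.14, "ty": 0.98, "tz": 1, "wx": 0, "wy": 0, "wz": -0.125, "claw": -1},
    {"tx": -0.14, "ty": 0.98, "tz": 0.2, "wx": 0, "wy": 0, "wz": -0.125, "claw": -1}
  ]
}}

```text
clock: 32.4
tool_pos: [0.4835, -0.3143, 0.307]
eef_rot: [0.607, 0.795, 0.001, 0.003]
contact_force: [0.3, 0.6, -0.8]
opening: 0.525
finger_force: 12.0
```

Emit:
{"op": "drive_tool", "data": {
  "targets": [
    {"tx": -0.14, "ty": 0.98, "tz": 0, "wx": 0, "wy": 0, "wz": -0.125, "claw": -1},
    {"tx": -0.14, "ty": 0.98, "tz": 0, "wx": 0, "wy": 0, "wz": -0.125, "claw": -1},
    {"tx": -0.14, "ty": 0.98, "tz": 0, "wx": 0, "wy": 0, "wz": 0, "claw": -1},
    {"tx": -0.14, "ty": 0.98, "tz": 0, "wx": 0, "wy": 0, "wz": 0, "claw": -1},
    {"tx": -0.14, "ty": 0.98, "tz": 0, "wx": 0, "wy": 0, "wz": 0, "claw": -1},
    {"tx": -0.14, "ty": 0.98, "tz": 0, "wx": 0, "wy": 0, "wz": 0, "claw": -1},
    {"tx": -0.14, "ty": 0.98, "tz": 0, "wx": 0, "wy": 0, "wz": 0, "claw": -1},
    {"tx": -0.14, "ty": 0.98, "tz": 0, "wx": 0, "wy": 0, "wz": 0, "claw": -1}
  ]
}}

```text
clock: 33.2
tool_pos: [0.4481, -0.0776, 0.3037]
eef_rot: [0.703, 0.711, 0.0, -0.0]
contact_force: [0.8, -0.8, -0.7]
opening: 0.524
finger_force: 12.0
```

Emit:
{"op": "drive_tool", "data": {
  "targets": [
    {"tx": -0.14, "ty": 0.98, "tz": 0, "wx": 0, "wy": 0, "wz": 0, "claw": -1},
    {"tx": -0.14, "ty": 0.98, "tz": 0, "wx": 0, "wy": 0, "wz": 0, "claw": -1},
    {"tx": -0.14, "ty": 0.98, "tz": 0, "wx": 0, "wy": 0, "wz": 0, "claw": -1},
    {"tx": -0.14, "ty": 0.98, "tz": 0, "wx": 0, "wy": 0, "wz": 0, "claw": -1},
    {"tx": -0.14, "ty": 0.98, "tz": 0, "wx": 0, "wy": 0, "wz": 0, "claw": -1},
    {"tx": -0.14, "ty": 0.98, "tz": 0, "wx": 0, "wy": 0, "wz": 0, "claw": -1},
    {"tx": -0.14, "ty": 0.98, "tz": 0, "wx": 0, "wy": 0, "wz": 0, "claw": -1},
    {"tx": -0.14, "ty": 0.98, "tz": 0, "wx": 0, "wy": 0, "wz": 0, "claw": -1}
  ]
}}

```text
clock: 34.0
tool_pos: [0.4145, 0.1574, 0.3037]
eef_rot: [0.703, 0.711, -0.0, -0.0]
contact_force: [0.2, -0.1, -0.5]
opening: 0.523
finger_force: 12.0
```

Emit:
{"op": "drive_tool", "data": {
  "targets": [
    {"tx": -0.14, "ty": 0.98, "tz": 0, "wx": 0, "wy": 0, "wz": 0, "claw": -1},
    {"tx": -0.14, "ty": 0.98, "tz": 0, "wx": 0, "wy": 0, "wz": 0, "claw": -1},
    {"tx": -0.14, "ty": 0.98, "tz": 0, "wx": 0, "wy": 0, "wz": 0, "claw": -1},
    {"tx": 0, "ty": 0.98, "tz": 0, "wx": 0, "wy": 0, "wz": 0, "claw": -1},
    {"tx": 0, "ty": 0.98, "tz": 0, "wx": 0, "wy": 0, "wz": 0, "claw": -1},
    {"tx": 0, "ty": 0, "tz": -1, "wx": 0, "wy": 0, "wz": 0, "claw": -1},
    {"tx": 0, "ty": 0, "tz": -1, "wx": 0, "wy": 0, "wz": 0, "claw": -1},
    {"tx": 0, "ty": 0, "tz": -1, "wx": 0, "wy": 0, "wz": 0, "claw": -1}
  ]
}}

```text
clock: 34.8
tool_pos: [0.4023, 0.3036, 0.2128]
eef_rot: [0.703, 0.711, 0.0, -0.0]
contact_force: [0.4, 0.8, -0.1]
opening: 0.524
finger_force: 12.0
```

Emit:
{"op": "drive_tool", "data": {
  "targets": [
    {"tx": 0, "ty": 0, "tz": -1, "wx": 0, "wy": 0, "wz": 0, "claw": -1},
    {"tx": 0, "ty": 0, "tz": -0.5, "wx": 0, "wy": 0, "wz": 0, "claw": -1},
    {"tx": 0, "ty": 0, "tz": 0, "wx": 0, "wy": 0, "wz": 0, "claw": -1},
    {"tx": 0, "ty": 0, "tz": 0, "wx": 0, "wy": 0, "wz": 0, "claw": -1},
    {"tx": 0, "ty": 0, "tz": 0, "wx": 0, "wy": 0, "wz": 0, "claw": -1},
    {"tx": 0, "ty": 0, "tz": 0, "wx": 0, "wy": 0, "wz": 0, "claw": -1},
    {"tx": 0, "ty": 0, "tz": 0, "wx": 0, "wy": 0, "wz": 0, "claw": -1},
    {"tx": 0, "ty": 0, "tz": 0, "wx": 0, "wy": 0, "wz": 0, "claw": -1}
  ]
}}

```text
clock: 35.6
tool_pos: [0.4028, 0.3035, 0.1689]
eef_rot: [0.703, 0.711, 0.0, 0.0]
contact_force: [0.3, -0.5, -1.0]
opening: 0.519
finger_force: 12.0
```

Run:
```python
from plant import r,vision
from h import *
s=vision.snapshot("wrist");np.savez("w7.npz",**s);cv2.imwrite("pics/w7.png",s["image"])
```

```text
(no output)
```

View pics/w7.png

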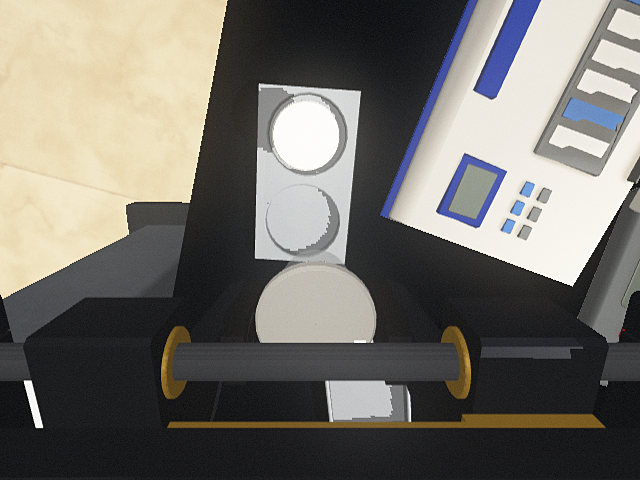

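Cup 1 sits in the far well at (307,133). The near well is free, with its centre at about (302,220).

Run:
```python
from h import *
s=dict(np.load("w7.npz"))
for u,v in((302.5,220),(266,220),(339,220)):print(np.round(ray(s,u,v,.014),4))
```

```text
[0.3913 0.3059 0.014 ]
[0.3607 0.3056 0.014 ]
[0.4219 0.3062 0.014 ]
```

Emit:
{"op": "drive_tool", "data": {
  "targets": [
    {"tx": -0.4, "ty": 0.07, "tz": -0.5, "wx": 0, "wy": 0, "wz": 0, "claw": -1},
    {"tx": 0, "ty": 0, "tz": -1, "wx": 0, "wy": 0, "wz": 0, "claw": -1},
    {"tx": 0, "ty": 0, "tz": -1, "wx": 0, "wy": 0, "wz": 0, "claw": -1},
    {"tx": 0, "ty": 0, "tz": -1, "wx": 0, "wy": 0, "wz": 0, "claw": -1},
    {"tx": 0, "ty": 0, "tz": -0.6, "wx": 0, "wy": 0, "wz": 0, "claw": -1},
    {"tx": 0, "ty": 0, "tz": -0.3, "wx": 0, "wy": 0, "wz": 0, "claw": -1},
    {"tx": 0, "ty": 0, "tz": -0.15, "wx": 0, "wy": 0, "wz": 0, "claw": -1},
    {"tx": 0, "ty": 0, "tz": 0, "wx": 0, "wy": 0, "wz": 0, "claw": -1}
  ]
}}

```text
clock: 36.45
tool_pos: [0.3908, 0.3056, 0.0322]
eef_rot: [0.703, 0.711, 0.0, 0.0]
contact_force: [-0.2, 0.0, -0.0]
opening: 0.503
finger_force: 16.4
```

Emit:
{"op": "drive_tool", "data": {
  "targets": [
    {"tx": 0, "ty": 0, "tz": 0, "wx": 0, "wy": 0, "wz": 0, "claw": -1},
    {"tx": 0, "ty": 0, "tz": 0, "wx": 0, "wy": 0, "wz": 0, "claw": 0.5},
    {"tx": 0, "ty": 0, "tz": 0, "wx": 0, "wy": 0, "wz": 0, "claw": 0.5},
    {"tx": 0, "ty": 0, "tz": 0, "wx": 0, "wy": 0, "wz": 0, "claw": 0.5},
    {"tx": 0, "ty": 0, "tz": 0.3, "wx": 0, "wy": 0, "wz": 0, "claw": 0.5},
    {"tx": 0, "ty": 0, "tz": 1, "wx": 0, "wy": 0, "wz": 0, "claw": 0.5},
    {"tx": 0, "ty": 0, "tz": 1, "wx": 0, "wy": 0, "wz": 0, "claw": 0.6},
    {"tx": 0, "ty": 0, "tz": 1, "wx": 0, "wy": 0, "wz": 0, "claw": 0.6}
  ]
}}

```text
clock: 37.25
tool_pos: [0.3904, 0.3052, 0.1325]
eef_rot: [0.703, 0.711, -0.0, -0.0]
contact_force: [0.2, 0.8, -0.7]
opening: 0.798
finger_force: 0.0
```

Emit:
{"op": "drive_tool", "data": {
  "targets": [
    {"tx": 0, "ty": 0, "tz": 1, "wx": 0, "wy": 0, "wz": 0, "claw": 0.6},
    {"tx": 0.5, "ty": -0.9, "tz": 1, "wx": 0, "wy": 0, "wz": 0, "claw": 0.6},
    {"tx": 0.6, "ty": -0.98, "tz": 1, "wx": 0, "wy": 0, "wz": 0, "claw": 0.6},
    {"tx": 0.6, "ty": -0.98, "tz": 1, "wx": 0, "wy": 0, "wz": 0, "claw": 0.6},
    {"tx": 0.6, "ty": -0.98, "tz": 0.5, "wx": 0, "wy": 0, "wz": 0, "claw": 0.6},
    {"tx": 0.6, "ty": -0.98, "tz": 0, "wx": 0, "wy": 0, "wz": 0, "claw": 0.6},
    {"tx": 0.6, "ty": -0.98, "tz": 0, "wx": 0, "wy": 0, "wz": 0, "claw": 0.6},
    {"tx": 0.6, "ty": -0.98, "tz": 0, "wx": 0, "wy": 0, "wz": 0, "claw": 0.6}
  ]
}}

```text
clock: 38.05
tool_pos: [0.5138, 0.1006, 0.2668]
eef_rot: [0.703, 0.711, 0.0, 0.0]
contact_force: [0.6, 1.3, -0.4]
opening: 0.802
finger_force: 0.0
```

Emit:
{"op": "drive_tool", "data": {
  "targets": [
    {"tx": 0.6, "ty": -0.98, "tz": 0, "wx": 0, "wy": 0, "wz": -0.11, "claw": 0.6},
    {"tx": 0.6, "ty": -0.98, "tz": 0, "wx": 0, "wy": 0, "wz": 0, "claw": 0.6},
    {"tx": 0.6, "ty": -0.98, "tz": 0, "wx": 0, "wy": 0, "wz": 0, "claw": 0.6},
    {"tx": 0.6, "ty": -0.98, "tz": 0, "wx": 0, "wy": 0, "wz": 0, "claw": 0.6},
    {"tx": 0.5, "ty": 0, "tz": 0, "wx": 0, "wy": 0, "wz": 0, "claw": 0.6},
    {"tx": 0, "ty": 0, "tz": 0, "wx": 0, "wy": 0, "wz": 0, "claw": 0.6},
    {"tx": 0, "ty": 0, "tz": 0, "wx": 0, "wy": 0, "wz": 0, "claw": 0.6},
    {"tx": 0, "ty": 0, "tz": 0, "wx": 0, "wy": 0, "wz": 0, "claw": 0.6}
  ]
}}

```text
clock: 38.85
tool_pos: [0.5995, -0.0144, 0.2661]
eef_rot: [0.743, 0.67, -0.0, -0.001]
contact_force: [-1.3, -0.4, 0.0]
opening: 0.8
finger_force: 0.0
```

Run:
```python
from plant import r,vision
from h import *
s=vision.snapshot("wrist");np.savez("w8.npz",**s);cv2.imwrite("pics/w8.png",s["image"])
```

```text
(no output)
```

View pics/w8.png

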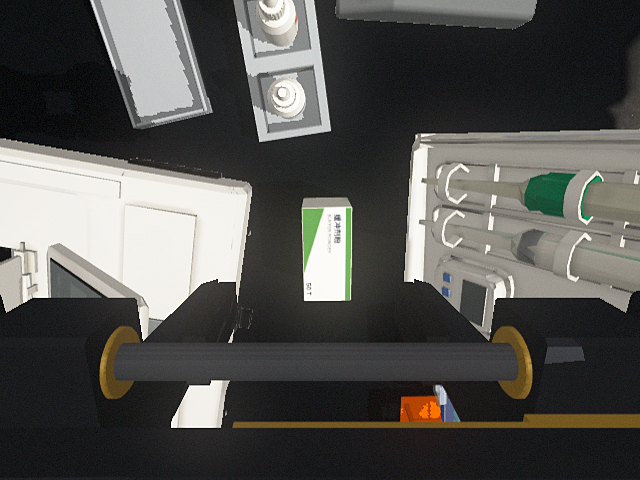

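Both bottles stand upright in the rack. The carton's top-face corners are about (303,208), (350,207), (351,301) and (303,301).

Run:
```python
from h import *
s=dict(np.load("w8.npz"));P=cloud(s)
c=np.array([ray(s,u,v,.06)[:2] for u,v in((303,208),(350,207),(351,301),(303,301))]);print(c.round(3).tolist(),c.mean(0))
for a,b in((0,1),(3,2),(3,0),(2,1)):d=c[b]-c[a];print(np.hypot(*d),np.rad2deg(np.arctan2(d[1],d[0])))
x,y=c.mean(0)
for dy in(-.02,0):print(clear(P,x,y+dy,-6,.07,0,0,(.034,.09,-6)))
```

```text
[[0.587, -0.01], [0.633, -0.014], [0.626, -0.114], [0.576, -0.109]] [ 0.60521945 -0.06156342]
0.04581577868560687 -4.68470097639254
0.05039818847724309 -5.8984663384050044
0.09901933556325855 83.52157529678847
0.10004920548728827 86.15811981551407
(0.002, 0.088)
(0.002, 0.329)
```

Emit:
{"op": "drive_tool", "data": {
  "targets": [
    {"tx": 0.1, "ty": -1, "tz": 0, "wx": 0, "wy": 0, "wz": 0, "claw": 0.6},
    {"tx": 0, "ty": -1, "tz": 0, "wx": 0, "wy": 0, "wz": 0, "claw": 0.6},
    {"tx": 0, "ty": -0.07, "tz": -1, "wx": 0, "wy": 0, "wz": 0, "claw": 0.6},
    {"tx": 0, "ty": 0, "tz": -1, "wx": 0, "wy": 0, "wz": 0, "claw": 0.6},
    {"tx": 0, "ty": 0, "tz": -1, "wx": 0, "wy": 0, "wz": 0, "claw": 0.6},
    {"tx": 0, "ty": 0, "tz": -1, "wx": 0, "wy": 0, "wz": 0, "claw": 0.6},
    {"tx": 0, "ty": 0, "tz": -1, "wx": 0, "wy": 0, "wz": 0, "claw": 0.6},
    {"tx": 0, "ty": 0, "tz": 0, "wx": 0, "wy": 0, "wz": 0, "claw": 0.6}
  ]
}}

```text
clock: 39.7
tool_pos: [0.6003, -0.0764, 0.1127]
eef_rot: [0.743, 0.67, -0.003, -0.003]
contact_force: [-0.7, -0.5, 0.3]
opening: 0.802
finger_force: 0.0
```

Emit:
{"op": "drive_tool", "data": {
  "targets": [
    {"tx": 0, "ty": 0, "tz": -0.8, "wx": 0, "wy": 0, "wz": 0, "claw": 0.6},
    {"tx": 0, "ty": 0, "tz": -0.8, "wx": 0, "wy": 0, "wz": 0, "claw": 0.6},
    {"tx": 0, "ty": 0, "tz": -0.7, "wx": 0, "wy": 0, "wz": 0, "claw": 0.6},
    {"tx": 0, "ty": 0, "tz": 0, "wx": 0, "wy": 0, "wz": 0, "claw": 0.6},
    {"tx": 0, "ty": 0, "tz": 0, "wx": 0, "wy": 0, "wz": 0, "claw": -1},
    {"tx": 0, "ty": 0, "tz": 0, "wx": 0, "wy": 0, "wz": 0, "claw": -1},
    {"tx": 0, "ty": 0, "tz": 0, "wx": 0, "wy": 0, "wz": 0, "claw": -1},
    {"tx": 0, "ty": 0, "tz": 0, "wx": 0, "wy": 0, "wz": 0, "claw": -1}
  ],
  "force": 20
}}

```text
clock: 40.5
tool_pos: [0.6046, -0.0777, 0.0486]
eef_rot: [0.743, 0.669, 0.001, 0.001]
contact_force: [-0.5, 0.6, 7.4]
opening: 0.567
finger_force: 20.0
```

Emit:
{"op": "drive_tool", "data": {
  "targets": [
    {"tx": 0, "ty": 0, "tz": 0.3, "wx": 0, "wy": 0, "wz": 0, "claw": -1},
    {"tx": 0, "ty": 0, "tz": 1, "wx": 0, "wy": 0, "wz": 0, "claw": -1},
    {"tx": 0, "ty": 0, "tz": 1, "wx": 0, "wy": 0, "wz": 0, "claw": -1},
    {"tx": 0, "ty": 0, "tz": 1, "wx": 0, "wy": 0, "wz": 0, "claw": -1},
    {"tx": 0, "ty": 0, "tz": 1, "wx": 0, "wy": 0, "wz": 0, "claw": -1},
    {"tx": 0, "ty": 0, "tz": 1, "wx": 0, "wy": 0, "wz": 0, "claw": -1},
    {"tx": 0, "ty": 0, "tz": 1, "wx": 0, "wy": 0, "wz": 0, "claw": -1},
    {"tx": 0, "ty": 0, "tz": 1, "wx": 0, "wy": 0, "wz": 0, "claw": -1}
  ]
}}

```text
clock: 41.3
tool_pos: [0.6029, -0.0777, 0.2677]
eef_rot: [0.743, 0.669, -0.0, -0.0]
contact_force: [1.2, -0.5, -1.6]
opening: 0.563
finger_force: 19.9
```

Emit:
{"op": "drive_tool", "data": {
  "targets": [
    {"tx": 0, "ty": 0.92, "tz": 1, "wx": 0, "wy": 0, "wz": 0.104, "claw": -1},
    {"tx": 0, "ty": 0.92, "tz": 0, "wx": 0, "wy": 0, "wz": 0.104, "claw": -1},
    {"tx": -0.8, "ty": 0.92, "tz": 0, "wx": 0, "wy": 0, "wz": 0, "claw": -1},
    {"tx": -0.8, "ty": 0.92, "tz": 0, "wx": 0, "wy": 0, "wz": 0, "claw": -1},
    {"tx": -0.8, "ty": 0.92, "tz": 0, "wx": 0, "wy": 0, "wz": 0, "claw": -1},
    {"tx": -0.8, "ty": 0.92, "tz": 0, "wx": 0, "wy": 0, "wz": 0, "claw": -1},
    {"tx": -0.8, "ty": 0.92, "tz": 0, "wx": 0, "wy": 0, "wz": 0, "claw": -1},
    {"tx": -0.8, "ty": 0.92, "tz": 0, "wx": 0, "wy": 0, "wz": 0, "claw": -1}
  ]
}}

```text
clock: 42.1
tool_pos: [0.4581, 0.1438, 0.2964]
eef_rot: [0.666, 0.746, 0.0, -0.0]
contact_force: [1.0, 0.3, -1.2]
opening: 0.566
finger_force: 19.9
```

Emit:
{"op": "drive_tool", "data": {
  "targets": [
    {"tx": 0, "ty": 0, "tz": -1, "wx": 0, "wy": 0, "wz": 0, "claw": -1},
    {"tx": 0, "ty": 0, "tz": -1, "wx": 0, "wy": 0, "wz": 0, "claw": -1},
    {"tx": 0, "ty": 0, "tz": -1, "wx": 0, "wy": 0, "wz": 0, "claw": -1},
    {"tx": 0, "ty": 0, "tz": -1, "wx": 0, "wy": 0, "wz": 0, "claw": -1},
    {"tx": 0, "ty": 0, "tz": 0, "wx": 0, "wy": 0, "wz": 0, "claw": -1},
    {"tx": 0, "ty": 0, "tz": 0, "wx": 0, "wy": 0, "wz": 0, "claw": -1},
    {"tx": 0, "ty": 0, "tz": 0, "wx": 0, "wy": 0, "wz": 0, "claw": -1},
    {"tx": 0, "ty": 0, "tz": 0, "wx": 0, "wy": 0, "wz": 0, "claw": -1}
  ]
}}

```text
clock: 42.9
tool_pos: [0.4606, 0.1434, 0.1774]
eef_rot: [0.666, 0.746, 0.001, 0.001]
contact_force: [-0.1, 0.4, -1.3]
opening: 0.567
finger_force: 19.9
```

Run:
```python
from plant import r,vision
from h import *
s=vision.snapshot("wrist");np.savez("w9.npz",**s);cv2.imwrite("pics/w9.png",s["image"])
```

```text
(no output)
```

View pics/w9.png

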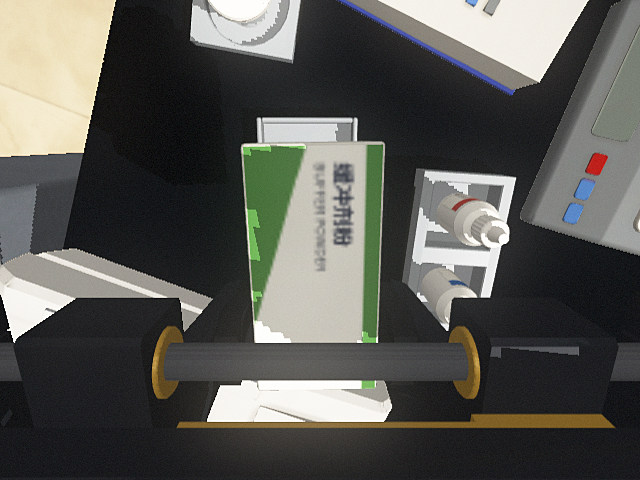

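The held carton's far top edge runs from (242,145) to (384,142). The tray's far outer edge runs from (257,118) to (357,118), and the bottles stand in the rack on the right.

Run:
```python
from h import *
s=dict(np.load("w9.npz"))
t=[ray(s,u,v,.02)[:2] for u,v in((257,118),(357,118))];k=[ray(s,u,v,.06+.1774-.0486)[:2] for u,v in((242,145),(384,142))]
for n,c in(("tray",t),("carton",k)):
    d=c[1]-c[0];m=(c[0]+c[1])/2;L=.07 if n=="tray" else .05;a=np.arctan2(d[1],d[0])
    print(n,np.round(c,4).tolist(),np.hypot(*d),np.rad2deg(a),"centre",m-L*np.array([-np.sin(a),np.cos(a)]))
```

```text
tray [[0.4053, 0.2214], [0.4831, 0.2302]] 0.07832689642977994 6.446525727734906 centre [0.45202994 0.15627474]
carton [[0.4273, 0.2061], [0.4755, 0.2125]] 0.04854525790368917 7.605153465647992 centre [0.45801237 0.1597163 ]
```

Emit:
{"op": "drive_tool", "data": {
  "targets": [
    {"tx": -0.17, "ty": -0.05, "tz": 0, "wx": 0, "wy": 0, "wz": -0.02, "claw": -1},
    {"tx": 0, "ty": 0, "tz": -1, "wx": 0, "wy": 0, "wz": 0, "claw": -1},
    {"tx": 0, "ty": 0, "tz": -1, "wx": 0, "wy": 0, "wz": 0, "claw": -1},
    {"tx": 0, "ty": 0, "tz": -1, "wx": 0, "wy": 0, "wz": 0, "claw": -1},
    {"tx": 0, "ty": 0, "tz": -0.7, "wx": 0, "wy": 0, "wz": 0, "claw": -1},
    {"tx": 0, "ty": 0, "tz": -0.3, "wx": 0, "wy": 0, "wz": 0, "claw": -1},
    {"tx": 0, "ty": 0, "tz": -0.13, "wx": 0, "wy": 0, "wz": 0, "claw": -1},
    {"tx": 0, "ty": 0, "tz": 0, "wx": 0, "wy": 0, "wz": 0, "claw": -1}
  ]
}}

```text
clock: 43.75
tool_pos: [0.4546, 0.1417, 0.0528]
eef_rot: [0.674, 0.739, 0.0, 0.0]
contact_force: [-0.5, 0.6, -1.4]
opening: 0.567
finger_force: 20.0
```

Emit:
{"op": "drive_tool", "data": {
  "targets": [
    {"tx": 0, "ty": 0, "tz": 0, "wx": 0, "wy": 0, "wz": 0, "claw": -1},
    {"tx": 0, "ty": 0, "tz": 0, "wx": 0, "wy": 0, "wz": 0, "claw": 0.4},
    {"tx": 0, "ty": 0, "tz": 0, "wx": 0, "wy": 0, "wz": 0, "claw": 0.5},
    {"tx": 0, "ty": 0, "tz": 0, "wx": 0, "wy": 0, "wz": 0, "claw": 0.5},
    {"tx": 0, "ty": 0, "tz": 0.3, "wx": 0, "wy": 0, "wz": 0, "claw": 0.5},
    {"tx": 0, "ty": 0, "tz": 1, "wx": 0, "wy": 0, "wz": 0, "claw": 0.5},
    {"tx": 0, "ty": 0, "tz": 1, "wx": 0, "wy": 0, "wz": 0, "claw": 0.5},
    {"tx": 0, "ty": 0, "tz": 1, "wx": 0, "wy": 0, "wz": 0, "claw": 0.5}
  ]
}}

```text
clock: 44.55
tool_pos: [0.4542, 0.1415, 0.1526]
eef_rot: [0.674, 0.739, -0.0, -0.0]
contact_force: [0.5, -0.3, -0.4]
opening: 0.749
finger_force: 0.0
```

Emit:
{"op": "drive_tool", "data": {
  "targets": [
    {"tx": 0, "ty": 0, "tz": 1, "wx": 0, "wy": 0, "wz": 0, "claw": 0.5},
    {"tx": 0, "ty": 0, "tz": 1, "wx": 0, "wy": 0, "wz": 0, "claw": 0.5},
    {"tx": 0, "ty": 0, "tz": 1, "wx": 0, "wy": 0, "wz": 0, "claw": 0.5},
    {"tx": 0, "ty": 0, "tz": 1, "wx": 0, "wy": 0, "wz": 0, "claw": 0.5},
    {"tx": 0, "ty": 0, "tz": 1, "wx": 0, "wy": 0, "wz": 0, "claw": 0.5},
    {"tx": 0, "ty": 0, "tz": 0, "wx": 0, "wy": 0, "wz": 0, "claw": 0.5},
    {"tx": 0, "ty": 0, "tz": 0, "wx": 0, "wy": 0, "wz": 0, "claw": 0.5},
    {"tx": 0, "ty": 0, "tz": 0, "wx": 0, "wy": 0, "wz": 0, "claw": 0.5}
  ]
}}

```text
clock: 45.35
tool_pos: [0.4536, 0.1413, 0.3003]
eef_rot: [0.674, 0.739, -0.001, -0.0]
contact_force: [0.0, 0.5, -0.6]
opening: 0.752
finger_force: 0.0
```

Run:
```python
from plant import r,vision
from h import *
a=vision.snapshot("wrist");b=vision.snapshot("scene")["image"];np.savez("w10.npz",**a)
c=cv2.resize(b[160:340,130:560],(640,268));cv2.imwrite("pics/w10.png",np.vstack([a["image"][:330],c]))
```

```text
(no output)
```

View pics/w10.png

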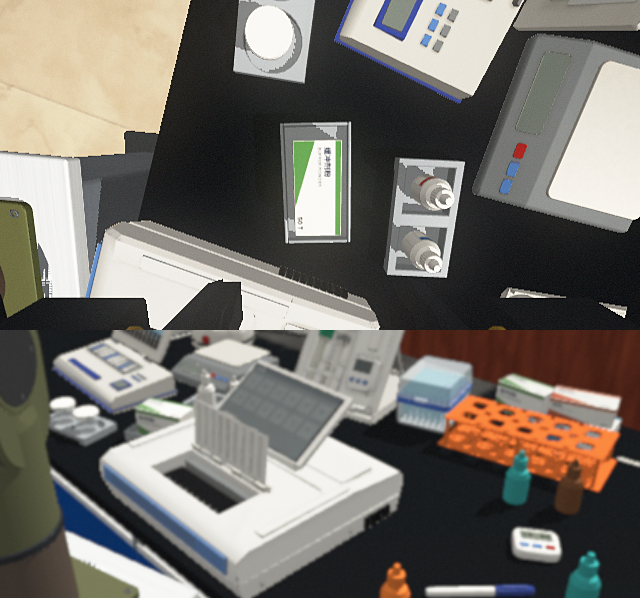

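The carton lies flat in the tray at (317,187), and both bottles are upright. The near cup, at (268,33), sits slightly off-centre, so I'll check that its lid is level.

Run:
```python
from h import *
s=dict(np.load("w10.npz"));P=cloud(s);im=s["image"]
def fit(m):
    q=P[m];A=np.c_[q[:,:2]-q[:,:2].mean(0),np.ones(len(q))];k=np.linalg.lstsq(A,q[:,2],rcond=None)[0]
    print(len(q),q.mean(0).round(4),"tilt deg",np.rad2deg(np.arctan(np.hypot(*k[:2]))).round(2))
v,u=np.mgrid[:480,:640]
fit(np.hypot(u-268,v-33)<19); fit((abs(u-317)<18)&(abs(v-187)<40))
```

```text
1125 [0.3907 0.3034 0.0475] tilt deg 40.22
2765 [0.4521 0.1604 0.0653] tilt deg 5.97
```

Run:
```python
from h import *
s=dict(np.load("w10.npz"));P=cloud(s)
for u0,v0,d in((268,33,12),(317,187,14)):
    print(np.array([[np.median(P[v0+j*d-3:v0+j*d+4,u0+i*d-3:u0+i*d+4,2]) for i in(-1,0,1)] for j in(-1,0,1)]).round(4))
```

```text
[[0.0468 0.0469 0.047 ]
 [0.0469 0.0466 0.0468]
 [0.0468 0.0472 0.0466]]
[[0.0641 0.064  0.0642]
 [0.0643 0.0641 0.0641]
 [0.0641 0.0642 0.0642]]
```

Everything is level and at the right height: lid at 47 mm, carton top at 64 mm.

```bash
python3 -c "
from plant import workorder
print(workorder.finish_job())"
```

```text
the job is handed in; nothing more can be done
None
```

The job is handed in at about 45 s of robot time: both bottles stand upright in the rack, both cups sit in their wells, the carton lies flat in its tray, and the bystanders were left alone.

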